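Crank a hub clamp shut with its key

TASK

Close the clamp on the wheel hub. Take the crank key from its stand and set its square end fully down in the screw at the bottom of the clamp's deep bore, then let go, take the key again by its red spinning grip and crank it clockwise until the red jaw meets the hub. Finally take the key out and put it back upright and fully down in its stand, leaving the bottle, pail and spanner where they are.

Things in the scene. Friction and masses are not known exactly. Their poses are not given: they have to be found in the camera images.
- key_hub (a point): Centre of the blue hub block (24 x 24 mm, sides along x and y, 56 mm tall) on top of the loose crank key's shaft; the key weighs about 0.43 kg and balances about its shaft. z up, +x along the arm (16 mm wide, 10 thick, its top 28 mm below this point) to the red grip. A counterweight 34 mm wide is centred 34 mm to -x, level with the arm's top. The key's tip is 112 mm below.
- key: The steel crank key; origin at the tip of its square end, on its axis, axes as key_hub. From the tip up: a stepped nose 3 mm long and 12 mm across, a square 16 mm across flats (sides along x and y) to 18 mm, a round shaft 24 mm in diameter to 74 mm, the arm to 84 mm (counterweight underside at 68 mm), the hub to 140 mm.
- crank_grip: Red crank grip of the key, an upright cylinder 22 mm in diameter and 56 mm tall; origin at its centre, half-way up. It stands on the arm, 75 mm from the key's axis along the key's +x, level with the hub's centre. It spins freely on its upright pin, so the hand need not turn while it cranks.
- screw_top (a point): Centre of the top of the clamp's brass screw, 30 mm above the bench, 45 mm down the bore. Square socket 19.5 mm wide (mouth chamfer 2 mm), 18 mm deep to its floor, sides along this frame's x and y, which turn with the screw; z up. The key's square fits in any of four quarter turns, within about 10 degrees. An orange mark on the black ring round the bore mouth turns along and shows this frame's +x.
- bore_mouth (a point): Centre of the bore's mouth on the top, 75 mm above the bench, of the fixed cream clamp housing (76 x 84 mm). Bore 30 mm in diameter, its chamfer 6 mm wide. +x points to the steel wheel hub, whose axis is 126 mm away (flange 94 mm in diameter; top 64 mm above the bench). The base plate, 120 mm wide, reaches 175 mm to +x and 55 mm to -x.
- screw (a joint): Angle of the screw, rad: 0 with the jaw open, grows clockwise seen from above, stops at 4.6 where the jaw touches the hub. Starts between 0 and 0.6. Resists with about 0.12 N m (2 N at the crank grip) and stays where it is left. The key has up to 14 degrees of play in the socket either way, so it leads the screw by that much.
- jaw: Red steel jaw, 46 mm wide, sliding out of the clamp housing towards the wheel hub, driven by the screw only (3.9 mm per rad, 18 mm from open to touching); do not push it. Origin under the screw axis on the bench when open; +x points to the wheel hub.
- stand_mouth (a point): Centre of the mouth, 72 mm above the bench, of the upright hole in the fixed blue key stand (56 mm square block on a 100 mm base). Hole 29 mm in diameter, its chamfer 6 mm wide; its floor is 60 mm below this point. The key starts here with its tip on that floor and may be put back at any yaw. z up.
- oil_bottle: Bystander: grey bottle with an orange cap, 64 mm in diameter, 160 mm tall; origin at the centre of its underside.
- pail: Bystander: white plastic pail with a lid, 106 mm in diameter, 98 mm tall; origin at the centre of its underside.
- spanner: Bystander: steel spanner lying flat, about 170 mm long, along its x axis; origin near its middle, on its underside.
There are look-alikes about, which are no part of the job. Several things look just like the part that bears stand_mouth: the one meant starts farthest to the robot's right.

How it is judged:
By the outcome, as a careful person would: the job done as asked, in the order asked, and still so for the second after the job is handed in, with the robot touching nothing.
It also fails if it takes over 67 s, if anything falls off the work surface, if the arm or the gripper's body presses on something with over 40 N, if the wrist force passes 120 N, or if a joint passes its speed limit or range.

ROBOT

A 6-joint arm with a two-finger parallel gripper is mounted at the origin on the work surface. World frame = base frame: x ahead of the robot, y to its left, z up, the work surface at z = 0. Lengths are in m, angles in rad, forces in N, time in s.
With the tool pointing down it reaches from about 0.325 to 0.875 m from the base axis. Payload 4.4 kg.
Tool frame: the origin (TCP) lies at the very end of the fingers, on their centre line; the grasp point (between the pads) lies 19 mm behind it; z points along the fingers, y is the direction in which the jaws open and shut (so a half turn about z gives the same grasp; the last joint's range is limited). The gripper opens to 85 mm and grips with 20 to 120 N. Pads are 22 mm wide; open, the fingers measure 114 mm over their backs; the gripper's body (76 mm by 85 mm) begins 54 mm behind the grasp point. The pads swing forward as they close: fully open they stand 13 mm farther back than shut.
Start: joints at [1.089, 0.207, 1.542, -0, 1.393, -0.15], TCP at [0.187, 0.544, 0.201] pointing down, gripper open.
Joint ranges: [-2.73, 2.73], [-0.86, 2.22], [0.23, 2.46], [-1.11, 4.25], [0.08, 2.63], [-2.82, 2.82]. Speed limits (rad/s): [2.79, 2.79, 3.14, 3.14, 3.14, 3.14].

INTERFACE

Orientations are given as a unit quaternion [w, x, y, z].
In Python, from workcell import ctrl gives the robot as it stands. The module is installed in compiled form; this text tells all that it offers.
- The arm moves only by the tool arm_command, never from a script. Its argument "steps" is a list of rows, each a list of 7 numbers: the shift along the tool's x, y, z in mm, then the turn, a rotation vector about the tool's x, y, z in degrees, then the closure, from -1 (fully open) to 1 (shut), so that 0 is half open. In form: [[dx, dy, dz, rx, ry, rz, gripper], ...]. A call has 1 to 8 rows; each row is the pose to reach, as a shift and turn from the pose measured when the call began, along the tool's axes at that moment; what a row does not reach only later rows make up. A row lasts 1/10 s, in which the tool goes at most 50 mm and 8.59 degrees, less where a joint would pass 70% of its speed; a pose out of reach is approached as far as the arm can. A call with a gripper value outside its range is refused whole. The fingers move at their own pace and stop on an object; "grip_force" is the grip in N (left out, the last holds). Time passes only in rows, so rows that repeat a pose let the fingers close. It gives the time, the measured TCP pose, the force and the opening at its end, in the units of the state.
- ctrl.state(): the state, without advancing time (a new reading comes with each control period).
- ctrl.read_camera(name): name is "side" or "top" or "wrist"; returns a dict with "pixels" (400x640x3 uint8, red, green, blue), "z_map" (400x640 float32, m along the optical axis (not along the pixel's ray), 0 where there is no reading), "K" (3x3 intrinsics, pixels), "pose" (4x4, takes a point from camera to world coordinates). Camera axes: x right, y up, looking along -z (the intrinsics and any distortion apply to the point x, -y, -z); pixel columns grow to the right and rows downward; lengths in m; the calibration is good to about 2 mm. A picture is of the moment at which its call begins.
- ctrl.finish_job(): hands the job in, once; it reports no verdict.
Trained networks look in a picture, given as the dict that the camera call returned (one of the last four; its "shot" number tells which), for a name from the list of things; names that differ only in an ending like _2 or _b are one class to them, and where a whole thing is asked for, a point or a joint stands for the part that bears it (a point fixed in the world has none). Each returns a list of dicts, best first, with "score" (0 to 1); they miss things now and then, are a little off and sometimes report something else, mostly with a low value. They report only what shows in the picture. A call takes as long as a camera call. They do not tell look-alikes from the thing itself.
- ctrl.recognise(label, picture): "location" ([row, column] in pixels, amid what is visible of it).
- ctrl.pinpoint(label, picture): "location" ([row, column] in pixels: a listed point, or the origin of a listed thing).
The state is a dict: "time_s": time; "joint_pos": joint angles; "qvel": joint speeds; "joint_efforts": joint torques, N m; "position": TCP position; "tcp_rot": TCP orientation; "wrist_force": force on the tool from outside, world axes, zero at the start; "wrist_torque": the same for the moment, N m; "finger_gap": finger opening in m.
Only numpy, scipy, OpenCV 4.12 (cv2) and the standard library are available. Lean on these libraries where they do the work, as an engineer would, in place of code of your own. Each camera call takes 0.05 s, during which the arm holds its last target.

## Working session

There is one attempt and no reset: what is moved stays moved. The work goes in short steps, Python scripts to look and compute and a tool call to move; the robot and the scene stay as the last step left them, time stands still between calls to the robot, and variables do not carry over. Pictures are saved under pics/ and viewed, and the job is handed in when it is done.

Besides the shell and the picture viewer there is one more tool, called by a JSON object that holds its "name" and its "arguments", one argument or row to a line. arm_command: Moves the arm, as the interface text tells. Its arguments: {"type":"object","properties":{"steps":{"type":"array"},"grip_force":{"type":"number"}},"required":["steps"]}

```bash
mkdir -p pics; ls; cat > h.py <<'E'
import numpy as np, cv2
from workcell import ctrl
def save(p,name,crop=None,scale=1):
    im=p["pixels"][:,:,::-1]
    if crop: r0,r1,c0,c1=crop; im=im[r0:r1,c0:c1]
    im=cv2.resize(im,None,fx=scale,fy=scale,interpolation=cv2.INTER_CUBIC) if scale!=1 else im
    cv2.imwrite("pics/"+name,im)
def ray(p,rc):
    r,c=rc; K=p["K"]; T=np.array(p["pose"])
    d=np.array([(c-K[0,2])/K[0,0],-(r-K[1,2])/K[1,1],-1.0])
    return T[:3,3],T[:3,:3]@d
def atz(p,rc,z):
    o,d=ray(p,rc); return o+d*(z-o[2])/d[2]
def bydepth(p,rc):
    r,c=int(round(rc[0])),int(round(rc[1])); z=p["z_map"][r,c]
    o,d=ray(p,rc); return o+d*z
def proj(p,X):
    T=np.array(p["pose"]); q=T[:3,:3].T@(np.array(X)-T[:3,3]); K=p["K"]
    return [K[1,2]+K[1,1]*(-q[1])/(-q[2]),K[0,2]+K[0,0]*q[0]/(-q[2])]
def cloud(p):
    r,c=np.mgrid[0:400,0:640]; K=p["K"];T=np.array(p["pose"]);z=p["z_map"]
    d=np.stack([(c-K[0,2])/K[0,0]*z,-(r-K[1,2])/K[1,1]*z,-z],-1)
    return d@T[:3,:3].T+T[:3,3]
E
python3 - <<'E'
from h import *
np.set_printoptions(precision=4,suppress=True)
print(ctrl.state())
for n in ["top","side","wrist"]:
    p=ctrl.read_camera(n); save(p,n+"0.png"); print(n,p.keys(),p["K"],p["pose"])
    for l in ["key_hub","crank_grip","bore_mouth","screw_top","stand_mouth","oil_bottle","pail","spanner"]:
        print(l,[(round(d["score"],2),np.round(d["location"],1)) for d in ctrl.pinpoint(l,p)][:5])
E
```

```text
pics
{'time_s': 0.0, 'joint_pos': array([ 1.0885,  0.2074,  1.543 , -0.    ,  1.3935, -0.1505]), 'qvel': array([ 0.    , -0.0009,  0.0006,  0.0013, -0.001 , -0.0008]), 'joint_efforts': array([  0.0003, -38.3049, -29.1596,  -0.0001,   0.0107,  -0.    ]), 'position': array([0.1869, 0.5429, 0.1995]), 'tcp_rot': array([-0.0003,  0.1651,  0.9863, -0.0011]), 'wrist_force': array([ 0.7571,  0.2093, -0.1456]), 'wrist_torque': array([-0.0107, -0.0336,  0.0591]), 'finger_gap': 0.08542581343785402}
top dict_keys(['pixels', 'z_map', 'K', 'pose', 'shot']) [[413.2061   0.     325.5334]
 [  0.     413.2061 193.4657]
 [  0.       0.       1.    ]] [[ 0.01    0.991  -0.1332  0.3683]
 [-0.9998  0.0124  0.0174  0.0058]
 [ 0.0189  0.133   0.9909  1.5183]
 [ 0.      0.      0.      1.    ]]
key_hub [(0.58, array([197.7, 272.9]))]
crank_grip [(0.57, array([186.8, 251. ]))]
bore_mouth [(0.95, array([193.1, 370.4]))]
screw_top [(0.51, array([196.3, 365.3]))]
stand_mouth [(0.82, array([201.9, 273. ])), (0.76, array([248.9, 248.9])), (0.59, array([143.6, 243.4]))]
oil_bottle [(0.87, array([173.5, 196.3])), (0
[... 599 characters left out ...]
_mouth [(0.89, array([166.6, 259.2])), (0.87, array([178.8, 313. ])), (0.79, array([145.4, 308.8])), (0.57, array([160.3, 367.5]))]
oil_bottle [(0.74, array([152.3, 339.1]))]
pail [(0.69, array([388.1, 347.5]))]
spanner [(0.61, array([224.5, 294.7])), (0.5, array([254. , 327.2]))]
wrist dict_keys(['pixels', 'z_map', 'K', 'pose', 'shot']) [[280.8889   0.     321.7015]
 [  0.     280.8889 198.2371]
 [  0.       0.       1.    ]] [[ 0.3256 -0.9054 -0.2723  0.1179]
 [ 0.9455  0.3117  0.094   0.5676]
 [-0.0003 -0.2881  0.9576  0.3745]
 [ 0.      0.      0.      1.    ]]
key_hub []
crank_grip []
bore_mouth []
screw_top []
stand_mouth [(0.77, array([366.6, 160.7]))]
oil_bottle []
pail []
spanner []
```

View pics/top0.png

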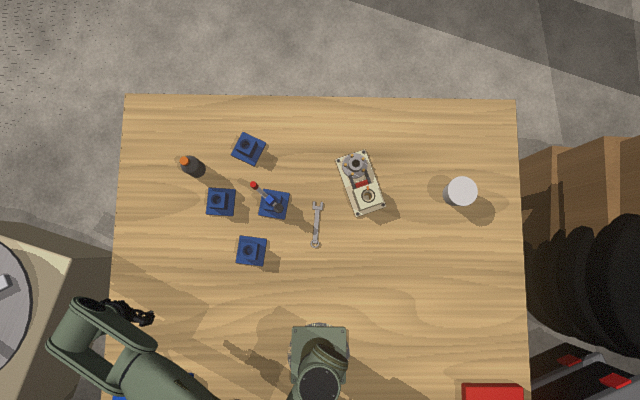

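View pics/side0.png

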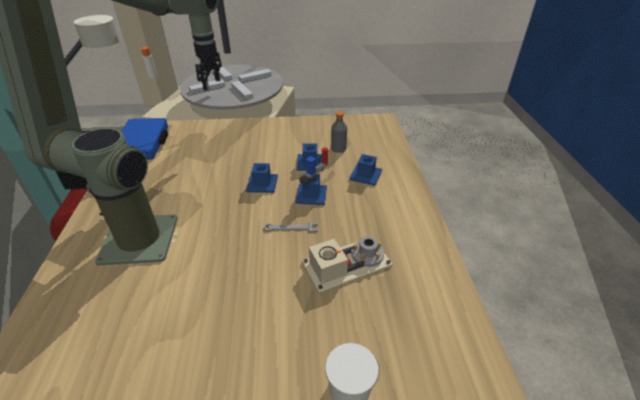

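View pics/wrist0.png

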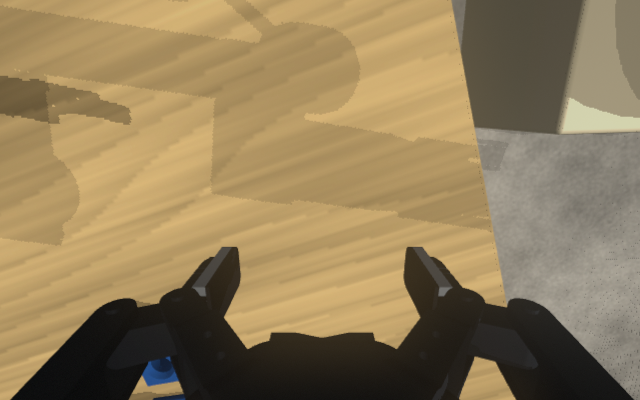

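```bash
python3 - <<'E'
from h import *
np.set_printoptions(precision=4,suppress=True)
p=ctrl.read_camera("top"); s=ctrl.read_camera("side")
a=p["pixels"][120:280,170:400]; b=s["pixels"][130:290,220:450]
im=np.vstack([cv2.resize(a,None,fx=3.4,fy=3.4,interpolation=3)[:540]])[:,:,::-1]
cv2.imwrite("pics/topc.png",im); cv2.imwrite("pics/sidec.png",cv2.resize(b,None,fx=3.4,fy=3.4,interpolation=3)[:,:,::-1])
T={"key_hub":.124,"stand_mouth":.072,"bore_mouth":.075,"crank_grip":.124,"pail":0,"oil_bottle":0,"spanner":0}
for l,z in T.items():
  for n,q in (("top",p),("side",s)):
    for d in ctrl.pinpoint(l,q): print(l,n,round(d["score"],2),np.round(d["location"]),atz(q,d["location"],z))
for q,n in((p,"top"),(s,"side")):
  C=cloud(q); c=C.reshape(-1,3); hsv=cv2.cvtColor(q["pixels"],cv2.COLOR_RGB2HSV).reshape(-1,3)
  red=((hsv[:,0]<8)|(hsv[:,0]>172))&(hsv[:,1]>170)&(hsv[:,2]>70)&(c[:,2]>.02)&(c[:,2]<.25)&(c[:,0]>.2)&(c[:,0]<1)&(abs(c[:,1])<.5)
  pts=c[red]; 
  for P in pts: pass
  k=pts[pts[:,2]>.09]; print(n,"red grip",len(k),k.mean(0),k.min(0),k.max(0))
  bl=(abs(hsv[:,0]-112)<14)&(hsv[:,1]>120)&(c[:,2]>.09)&(c[:,2]<.25)&(c[:,0]>.2)&(c[:,0]<1)&(abs(c[:,1])<.5)
  k=c[bl]; print("blue",len(k),k.mean(0),k.min(0),k.max(0))
  hi=k[k[:,2]>.142]; print(len(hi),hi.mean(0) if len(hi) else 0)
E
```

```text
key_hub top 0.83 [197. 272.] [0.5407 0.1639 0.124 ]
key_hub top 0.36 [224. 318.] [0.4526 0.0068 0.124 ]
key_hub side 0.65 [165. 307.] [0.5207 0.177  0.124 ]
stand_mouth top 0.84 [148. 246.] [0.7212 0.2672 0.072 ]
stand_mouth top 0.57 [202. 273.] [0.5313 0.1645 0.072 ]
stand_mouth top 0.55 [199. 218.] [0.5374 0.3586 0.072 ]
stand_mouth top 0.22 [196. 454.] [ 0.5598 -0.4772  0.072 ]
stand_mouth side 0.83 [159. 367.] [0.7372 0.2737 0.072 ]
stand_mouth side 0.75 [178. 311.] [0.5324 0.174  0.072 ]
stand_mouth side 0.6 [147. 308.] [0.5324 0.3646 0.072 ]
stand_mouth side 0.56 [167. 259.] [0.357  0.2522 0.072 ]
bore_mouth top 0.89 [193. 372.] [ 0.5657 -0.1829  0.075 ]
bore_mouth side 0.56 [255. 323.] [ 0.5451 -0.1746  0.075 ]
crank_grip top 0.64 [183. 250.] [0.5889 0.2383 0.124 ]
crank_grip side 0.55 [156. 322.] [0.5733 0.2236 0.124 ]
pail top 0.85 [194. 454.] [ 0.5761 -0.4992  0.    ]
pail side 0.86 [388. 349.] [ 0.5757 -0.4929  0.    ]
oil_bottle top 0.57 [171. 196.] [0.6502 0.4618 0.    ]
oil_bottle side 0.67 [151. 338.] [0.6545 0.4429 0.    ]
spanner top 0.76 [224. 315.] [0.4596 0.0178 0.    ]
spanner side 0.61 [229. 292.] [0.4637 0.0081 0.    ]
top red grip 31 [0.5806 0.225  0.1508] [0.5708 0.2154 0.1401] [0.5909 0.2348 0.1584]
blue 24 [0.5295 0.1675 0.1507] [0.5176 0.1566 0.1437] [0.5417 0.1788 0.1559]
24 [0.5295 0.1675 0.1507]
side red grip 59 [0.581  0.2184 0.1318] [0.5756 0.2118 0.1033] [0.5869 0.2363 0.1534]<stdin>:18: RuntimeWarning: Mean of empty slice.
  ret = um.true_divide(
Traceback (most recent call last):
ValueError: zero-size array to reduction operation minimum which has no identity
```

View pics/topc.png

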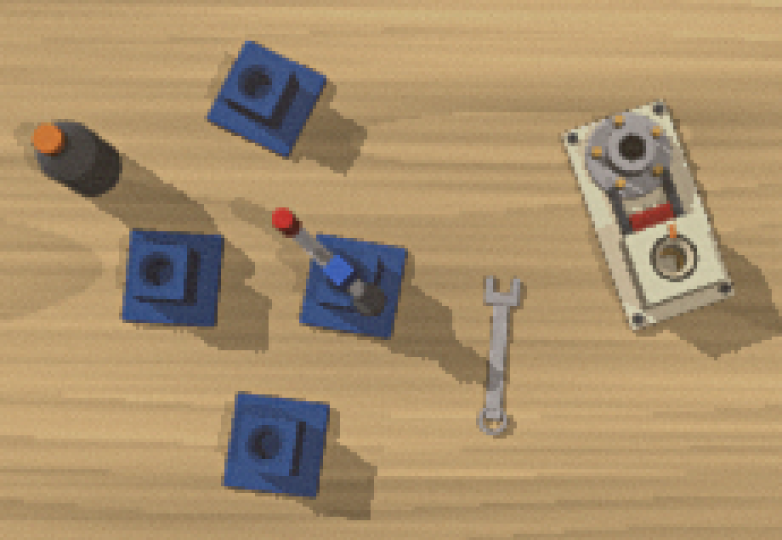

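View pics/sidec.png

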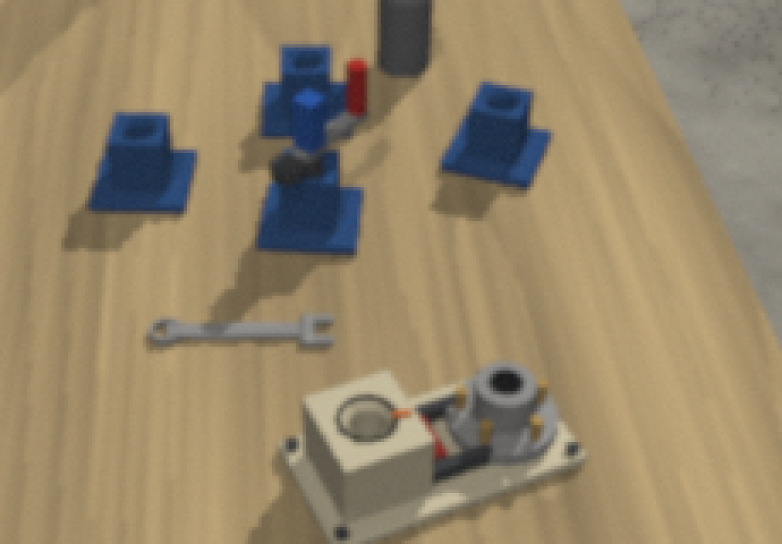

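```bash
cat >> h.py <<'E'
from scipy.spatial.transform import Rotation as Ro
def toolR(s=None):
    q=(s or ctrl.state())["tcp_rot"]; return Ro.from_quat([q[1],q[2],q[3],q[0]]).as_matrix()
def want(yaw):
    a=np.radians(yaw); y=np.array([np.cos(a),np.sin(a),0]); z=np.array([0,0,-1.]); return np.stack([np.cross(y,z),y,z],1)
def plan(pos,yaw,s=None):
    s=s or ctrl.state(); R=toolR(s)
    d=R.T@(np.array(pos)-s["position"])*1000
    r=Ro.from_matrix(R.T@want(yaw)).as_rotvec(degrees=True)
    print("pos",np.round(s["position"],4),"yaw",round(np.degrees(np.arctan2(R[1,1],R[0,1])),2),"t",round(s["time_s"],2),"F",np.round(s["wrist_force"],1),"gap",round(s["finger_gap"],4))
    print("shift",np.round(d,1),"rot",np.round(r,2)); return d,r
E
python3 -c "
from h import *
plan([.53,.168,.27],-42)"
```

```text
pos [0.1873 0.5436 0.2007] yaw 70.99 t 2.15 F [ 0.6  0.6 -0.1] gap 0.0854
shift [-446.3 -243.5  -69.3] rot [  0.    -0.   112.99]
```

{"name": "arm_command", "arguments": {
  "steps": [
    [-32,-17,-10,0,0,8,-1],
    [-64,-35,-20,0,0,16,-1],
    [-96,-52,-30,0,0,24,-1],
    [-128,-70,-40,0,0,32,-1],
    [-159,-87,-50,0,0,40,-1],
    [-191,-104,-60,0,0,48,-1],
    [-223,-122,-69,0,0,56,-1],
    [-255,-139,-69,0,0,64,-1]
  ]
}}

```text
time_s: 2.95
position: [0.3848, 0.3285, 0.2717]
tcp_rot: [0.001, 0.665, 0.747, 0.002]
wrist_force: [0.7, 0.1, 0.3]
finger_gap: 0.0854
```

```bash
python3 -c "
from h import *
plan([.53,.168,.27],-42)"
```

```text
pos [0.3848 0.3285 0.2717] yaw 6.66 t 2.95 F [0.7 0.1 0.3] gap 0.0854
shift [-176.3  125.6    1.8] rot [ 0.15 -0.17 48.66]
```

{"name": "arm_command", "arguments": {
  "steps": [
    [-30,21,1,0,0,8,-1],
    [-60,42,1,0,0,16,-1],
    [-90,63,2,0,0,24,-1],
    [-120,84,2,0,0,32,-1],
    [-150,105,2,0,0,40,-1],
    [-176,126,2,0,0,48,-1],
    [-176,126,2,0,0,48.7,-1]
  ]
}}

```text
time_s: 3.65
position: [0.5328, 0.1651, 0.2696]
tcp_rot: [0.001, 0.915, 0.403, 0.002]
wrist_force: [0.1, 0.4, 0.2]
finger_gap: 0.0856
```

```bash
cat > look.py <<'E'
import sys
from h import *
np.set_printoptions(precision=4,suppress=True)
w=ctrl.read_camera("wrist"); save(w,sys.argv[1])
s=ctrl.state();R=toolR(s)
print("tcp",s["position"],"yaw",np.degrees(np.arctan2(R[1,1],R[0,1])),"t",s["time_s"])
for a in sys.argv[2:]:
    l,z=a.split("=");
    for d in ctrl.pinpoint(l,w):
        P=atz(w,d["location"],float(z)); print(l,round(d["score"],2),np.round(d["location"],1),"at z",P,"rel tool mm",(R.T@(P-s["position"])*1000).round(1),"depth",bydepth(w,d["location"]))
E
python3 look.py w1.png key_hub=.124 crank_grip=.124 stand_mouth=.072
```

```text
tcp [0.5314 0.1668 0.2695] yaw -42.23591187962376 t 3.7
key_hub 0.93 [173.4 317.3] at z [0.5345 0.1739 0.124 ] rel tool mm [  6.9  -2.6 145.5] depth [0.5387 0.178  0.1524]
crank_grip 0.81 [107.5 316.5] at z [0.583  0.2279 0.124 ] rel tool mm [ 79.5  -2.9 145.7] depth [0.583  0.2271 0.1508]
stand_mouth 0.92 [ 44.5 206.7] at z [0.5353 0.3693 0.072 ] rel tool mm [ 152.  -133.3  197.9] depth [0.5325 0.3784 0.0494]
stand_mouth 0.91 [167.2 315.3] at z [0.5305 0.1745 0.072 ] rel tool mm [  4.5  -6.  197.5] depth [0.5375 0.1806 0.1222]
stand_mouth 0.76 [210.2 189. ] at z [0.359  0.2491 0.072 ] rel tool mm [ -55.5 -183.1  197.2] depth [0.3453 0.2509 0.0491]
```

View pics/w1.png

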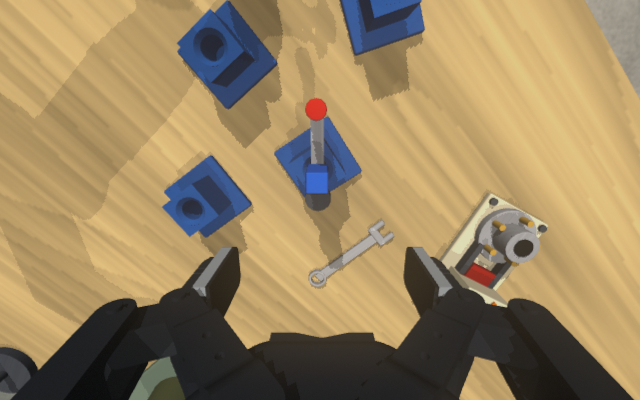

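```bash
cat > col.py <<'E'
from h import *
def blob(w,kind,z,roi):
    hsv=cv2.cvtColor(w["pixels"],cv2.COLOR_RGB2HSV).astype(int); H,S,V=hsv[...,0],hsv[...,1],hsv[...,2]
    m={'red':((H<8)|(H>172))&(S>150)&(V>190),'blue':(abs(H-110)<12)&(S>130)&(V>165),'orange':(H>4)&(H<16)&(S>130)&(V>160)}[kind]
    k=np.zeros_like(m); k[roi[0]:roi[1],roi[2]:roi[3]]=1; m=(m&k).astype(np.uint8)
    n,lab,st,ce=cv2.connectedComponentsWithStats(m)
    if n<2: return None
    i=1+np.argmax(st[1:,4]); c=(ce[i][1],ce[i][0]); P=atz(w,c,z)
    rect=cv2.minAreaRect(np.argwhere(lab==i)[:,::-1].astype(np.float32))
    print(kind,"n",st[i,4],"rc",np.round(c,1),"P",np.round(P,4),"rect",np.round(rect[1],1),round(rect[2],1)); return P
E
python3 - <<'E'
from col import *
w=ctrl.read_camera("wrist"); s=ctrl.state(); R=toolR(s)
save(w,"w1c.png",(80,230,260,380),4)
h=blob(w,'blue',.152,(150,220,290,345)); g=blob(w,'red',.152,(80,140,290,345))
print(np.linalg.norm(g-h),np.degrees(np.arctan2(*(g-h)[1::-1])))
for P in (h,g): print((R.T@(P-s["position"])*1000).round(1))
plan(h,-42)
E
```

```text
blue n 437 rc [182.9 321.1] P [0.5314 0.1716 0.152 ] rect [21. 20.] 0.0
red n 337 rc [109.3 321.6] P [0.5818 0.227  0.152 ] rect [19.8 19.8] 45.0
0.07488408611907146 47.71811365476674
[  2.5  -0.4 117.8]
[7.740e+01 1.000e-01 1.181e+02]
pos [0.5297 0.1692 0.2698] yaw -41.92 t 3.9 F [-0.1  0.3  0. ] gap 0.0853
shift [  2.5  -0.4 117.8] rot [ 0.04 -0.21  0.08]
```

View pics/w1c.png

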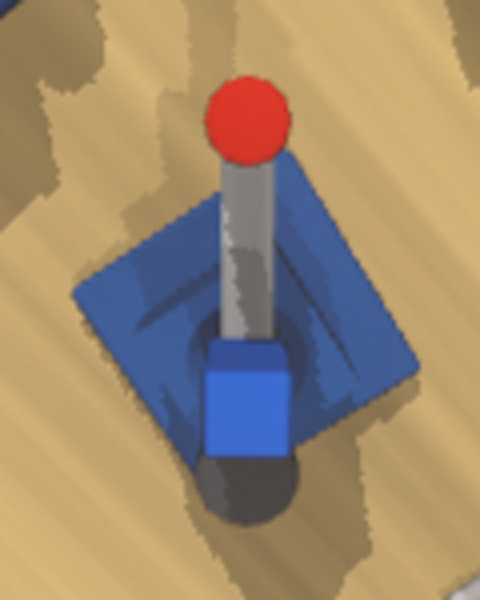

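```bash
python3 -c "
from h import *
plan([.556,-.18,.21],4)"
```

```text
pos [0.5297 0.1692 0.2698] yaw -41.92 t 3.9 F [-0.1  0.3  0. ] gap 0.0853
shift [-242.4  252.8   59.1] rot [  0.12  -0.18 -45.92]
```

{"name": "arm_command", "arguments": {
  "steps": [
    [-28,29,0,0,0,-6,-1],
    [-59,61,0,0,0,-12,-1],
    [-91,95,0,0,0,-18,-1],
    [-122,128,10,0,0,-24,-1],
    [-154,161,20,0,0,-30,-1],
    [-185,194,34,0,0,-36,-1],
    [-215,224,48,0,0,-42,-1],
    [-242,253,59,0,0,-46,-1]
  ]
}}

```text
time_s: 4.7
position: [0.556, -0.1803, 0.2095]
tcp_rot: [0.0, 0.68, 0.734, 0.002]
wrist_force: [0.4, -0.5, -0.2]
finger_gap: 0.0856
```

{"name": "arm_command", "arguments": {
  "steps": [
    [0,0,0,0,0,0,-1],
    [0,0,0,0,0,0,-1]
  ]
}}

```text
time_s: 4.9
position: [0.5557, -0.1797, 0.2091]
tcp_rot: [-0.001, 0.68, 0.733, 0.002]
wrist_force: [0.4, 1.2, 0.3]
finger_gap: 0.0853
```

```bash
python3 look.py w2.png bore_mouth=.075 screw_top=.03; python3 - <<'E'
from h import *
import glob
im=cv2.imread("pics/w2.png")
cv2.imwrite("pics/w2c.png",cv2.resize(im[100:260,220:420],None,fx=3.7,fy=3.7,interpolation=2))
E
```

```text
tcp [ 0.556  -0.179   0.2097] yaw 4.426415386094855 t 4.95
bore_mouth 0.6 [176.1 323.3] at z [ 0.5571 -0.1725  0.075 ] rel tool mm [  5.9   1.1 134.8] depth [ 0.5581 -0.182   0.0304]
screw_top 0.87 [162.9 322.7] at z [ 0.556  -0.1652  0.03  ] rel tool mm [ 13.2   0.5 179.8] depth [ 0.5563 -0.1681  0.0123]
```

View pics/w2.png

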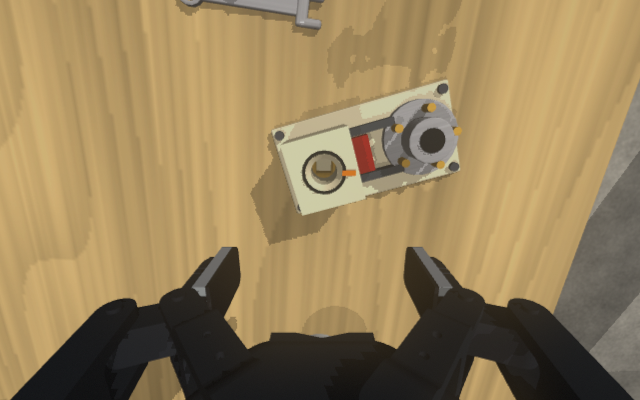

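View pics/w2c.png

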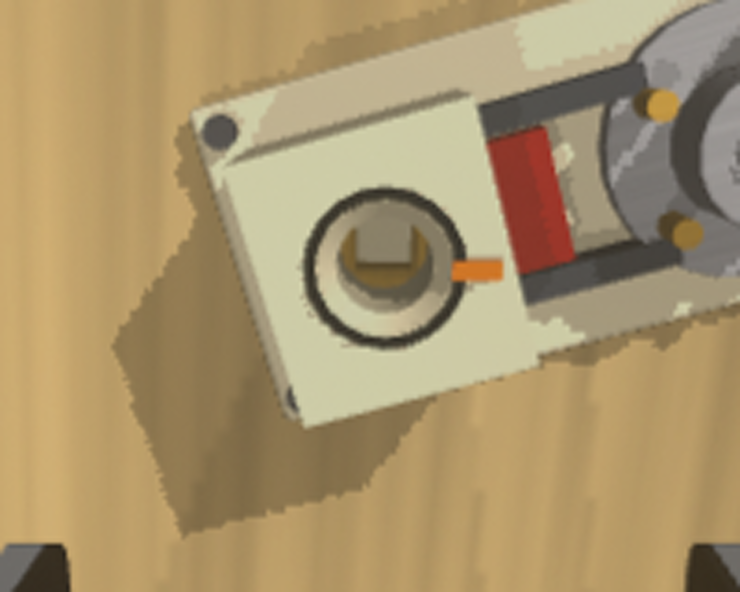

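```bash
cat > bore.py <<'E'
from h import *
def bore(w,zs=.075,draw=None):
    # black ring pixels back-projected on the mouth plane; circle fit
    best=None
    d=[x for x in ctrl.pinpoint("bore_mouth",w)][:1]
    if not d: return print("none")
    c0=atz(w,d[0]["location"],zs)
    img=w["pixels"].astype(int); V=img.max(2)
    rr,cc=np.argwhere((V<75)).T
    P=np.array([atz(w,(r,c),zs)[:2] for r,c in zip(rr,cc) if np.linalg.norm(atz(w,(r,c),zs)[:2]-c0[:2])<.05])
    c=c0[:2].copy()
    for _ in range(15):
        d=np.linalg.norm(P-c,axis=1); m=abs(d-np.median(d[(d>.017)&(d<.027)]))<.003
        A=np.c_[2*P[m],np.ones(m.sum())]; x=np.linalg.lstsq(A,(P[m]**2).sum(1),rcond=None)[0]; c=x[:2]
    r=np.sqrt(x[2]+c@c)
    hsv=cv2.cvtColor(w["pixels"],cv2.COLOR_RGB2HSV).astype(int)
    M=(hsv[...,0]>7)&(hsv[...,0]<17)&(hsv[...,1]>160)&(hsv[...,2]>150)
    Q=np.array([atz(w,rc,zs)[:2] for rc in np.argwhere(M)]); Q=Q[(np.linalg.norm(Q-c,axis=1)<.036)]
    m=Q.mean(0)-c; yaw=np.degrees(np.arctan2(m[1],m[0]))
    print("bore",np.round(c,4),"r",round(r,4),"nring",len(P),"mark n",len(Q),"rad",np.round(np.linalg.norm(m),4),"yaw",round(yaw,1)); return c,yaw
E
python3 - <<'E'
from bore import *
for i in range(3): w=ctrl.read_camera("wrist"); bore(w)
s=ctrl.state(); plan([s["position"][0],s["position"][1],.2],4,s)
# wheel hub centre: direction
for rc in [(139.5,432.5)]: print(atz(w,rc,.064))
for l in ("side","top"):
    try: bore(ctrl.read_camera(l))
    except Exception as e: print(e)
E
```

```text
bore [ 0.5572 -0.1681] r 0.0228 nring 249 mark n 67 rad 0.0271 yaw 3.5
none
bore [ 0.5571 -0.1682] r 0.0228 nring 256 mark n 69 rad 0.0276 yaw 2.9
pos [ 0.5563 -0.1796  0.2099] yaw 4.45 t 5.35 F [ 0.5 -0.6 -0.1] gap 0.0854
shift [-0.  -0.   9.9] rot [ 0.2  -0.12  0.45]
[ 0.67706868 -0.12355444  0.064     ]
bore [0. 0.] r 0.0 nring 1 mark n 0 rad nan yaw nan
bore [ 0.5706 -0.178 ] r 0.023 nring 160 mark n 0 rad nan yaw nan
  return _methods._mean(a, axis=axis, dtype=dtype,
  ret = ret.dtype.type(ret / rcount)
bore.py:19: RuntimeWarning: Mean of empty slice.
  m=Q.mean(0)-c; yaw=np.degrees(np.arctan2(m[1],m[0]))
  ret = um.true_divide(
```

```bash
python3 - <<'E'
from h import *
out=[]
for n in ("top","side","wrist"):
    p=ctrl.read_camera(n); im=p["pixels"][:,:,::-1].copy()
    q=proj(p,[.5571,-.1682,.075]); h=proj(p,[.6771,-.1236,.064]); g=proj(p,[.5314,.1716,.152])
    r,c=int(q[0]),int(q[1]); S=8
    r0,c0=max(r-35,0),c-35
    cr=cv2.resize(im[r0:r0+60,c0:c0+70],None,fx=S,fy=S,interpolation=2)
    for a in (q,h): cv2.circle(cr,(int((a[1]-c0+.5)*S),int((a[0]-r0+.5)*S)),5,(0,255,0),2)
    print(n,q,h,g); 
    C=cloud(p); print([np.round(np.median(C[r+dr-1:r+dr+2,c+dc-1:c+dc+2].reshape(-1,3),0),4) for dr,dc in((0,-9),(0,9))])
    if n!="wrist": out.append(cr[:,:390])
cv2.imwrite("pics/chk.png",np.hstack(out))
E
```

```text
top [np.float64(195.46951122482815), np.float64(367.6468855183734)] [np.float64(162.5842918326968), np.float64(354.77097663574887)] [np.float64(198.90495187726833), np.float64(268.37340589990947)]
[array([ 0.5545, -0.1304,  0.0775]), array([ 0.5561, -0.1943,  0.0773])]
side [np.float64(253.1422286667274), np.float64(327.4869838726822)] [np.float64(241.4691265978556), np.float64(368.79768084651465)] [np.float64(158.32365015243573), np.float64(310.3279126546477)]
[array([ 0.5319, -0.167 ,  0.0759]), array([ 0.5796, -0.1693,  0.0759])]
wrist [np.float64(171.51807933604422), np.float64(323.245416422371)] [np.float64(138.42798134154816), np.float64(433.4100292797641)] [np.float64(-464.52999031000195), np.float64(326.1584776122886)]
[array([ 0.5463, -0.1771,  0.0301]), array([ 0.5691, -0.1749,  0.0312])]
```

View pics/chk.png

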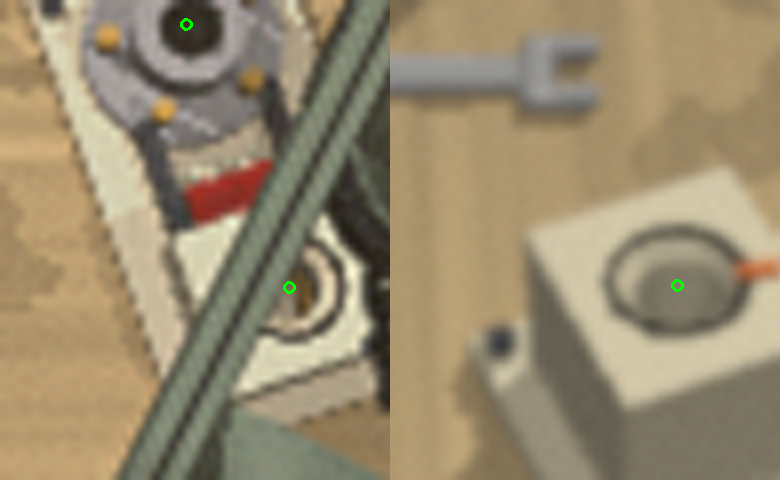

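```bash
python3 -c "
from h import *
plan([.5314,.1716,.215],-42.3)"
```

```text
pos [ 0.556  -0.1803  0.2095] yaw 4.38 t 5.7 F [-0.   0.   0.2] gap 0.0853
shift [352.8   2.4  -4.7] rot [ 0.1  -0.19 46.68]
```

{"name": "arm_command", "arguments": {
  "steps": [
    [44,0,-6,0,0,6,-1],
    [90,0,-6,0,0,12,-1],
    [136,0,-6,0,0,18,-1],
    [182,1,-6,0,0,24,-1],
    [228,1,-6,0,0,30,-1],
    [274,1,-6,0,0,36,-1],
    [318,2,-6,0,0,42,-1],
    [353,2,-5,0.1,-0.2,46.7,-1]
  ]
}}

```text
time_s: 6.5
position: [0.5307, 0.1741, 0.2157]
tcp_rot: [-0.0, 0.915, 0.403, 0.0]
wrist_force: [-0.1, -0.3, -0.6]
finger_gap: 0.0854
```

{"name": "arm_command", "arguments": {
  "steps": [
    [0,0,0,0,0,0,-1],
    [0,0,0,0,0,0,-1]
  ]
}}

```text
time_s: 6.7
position: [0.5305, 0.1748, 0.2156]
tcp_rot: [0.0, 0.915, 0.404, 0.0]
wrist_force: [-0.8, 0.3, 0.5]
finger_gap: 0.0856
```

```bash
python3 - <<'E'
from col import *
w=ctrl.read_camera("wrist"); s=ctrl.state(); R=toolR(s); save(w,"w3.png")
h=blob(w,'blue',.152,(150,320,270,365)); g=blob(w,'red',.152,(60,240,280,365))
print(np.linalg.norm(g-h),np.degrees(np.arctan2(*(g-h)[1::-1])))
plan([.5314,.1716,.105],-42.3,s); plan([h[0],h[1],.105],-42.3,s)
E
```

```text
blue n 631 rc [201.9 325.2] P [0.5318 0.1717 0.152 ] rect [24. 25.] 90.0
red n 489 rc [114.2 324.8] P [0.5815 0.2271 0.152 ] rect [24.7 24. ] 45.0
0.07451149892323164 48.12075236629224
pos [0.5307 0.1738 0.2156] yaw -42.41 t 6.75 F [ 0.6 -0.5 -0.4] gap 0.0855
shift [ -1.2   2.  110.6] rot [ 0.04 -0.01 -0.11]
pos [0.5307 0.1738 0.2156] yaw -42.41 t 6.75 F [ 0.6 -0.5 -0.4] gap 0.0855
shift [ -0.9   2.2 110.6] rot [ 0.04 -0.01 -0.11]
```

View pics/w3.png

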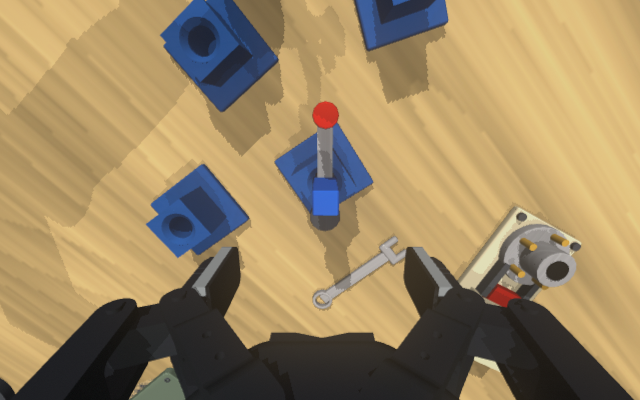

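{"name": "arm_command", "arguments": {
  "steps": [
    [-1,2,40,0,0,0,-1],
    [-1,2,80,0,0,0,-1],
    [-1,2,105,0,0,0,-1],
    [-1,2,110.6,0,0,0,-1],
    [-1,2,110.6,0,0,0,-1]
  ]
}}

```text
time_s: 7.25
position: [0.5312, 0.1704, 0.1043]
tcp_rot: [0.0, 0.915, 0.403, -0.001]
wrist_force: [0.2, -0.4, 0.7]
finger_gap: 0.0855
```

```bash
python3 -c "
from h import *
plan([.5316,.1716,.105],-42.3)
save(ctrl.read_camera('wrist'),'w4.png')"
```

```text
pos [0.5312 0.1704 0.1043] yaw -42.51 t 7.25 F [ 0.2 -0.4  0.7] gap 0.0855
shift [ 1.2 -0.5 -0.7] rot [-0.03  0.09 -0.21]
```

View pics/w4.png

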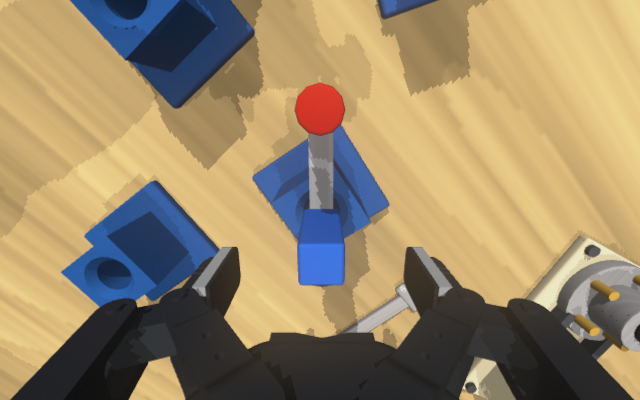

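{"name": "arm_command", "arguments": {
  "steps": [
    [1,-0.5,-0.7,0,0,0,0.2],
    [1,-0.5,-0.7,0,0,0,0.6],
    [1,-0.5,-0.7,0,0,0,1],
    [1,-0.5,-0.7,0,0,0,1],
    [1,-0.5,-0.7,0,0,0,1],
    [1,-0.5,-0.7,0,0,0,1]
  ],
  "grip_force": 60
}}

```text
time_s: 7.9
position: [0.5335, 0.1722, 0.1076]
tcp_rot: [0.001, 0.915, 0.403, 0.002]
wrist_force: [-1.3, -0.1, 4.9]
finger_gap: 0.0225
```

```bash
python3 -c "
from col import *
s=ctrl.state()
plan([.5316,.1716,.18],-42.3,s)
w=ctrl.read_camera('wrist');save(w,'w5.png')
h=blob(w,'blue',.152,(220,330,270,365)); g=blob(w,'red',.152,(60,240,280,365))
R=toolR(s)
for P in (h,g): print((R.T@(P-s['position'])*1000).round(1))
"
```

```text
pos [0.5335 0.1722 0.1076] yaw -42.48 t 7.9 F [-1.3 -0.1  4.9] gap 0.0225
shift [ -1.5  -0.9 -72.4] rot [ 0.15 -0.14 -0.18]
blue n 2544 rc [252.9 321.9] P [0.5372 0.176  0.152 ] rect [64. 43.] 90.0
red n 1714 rc [113.7 321. ] P [0.5829 0.2266 0.152 ] rect [46. 46.] 45.0
[  5.4   0.2 -44.4]
[ 73.6  -0.2 -44.2]
```

View pics/w5.png

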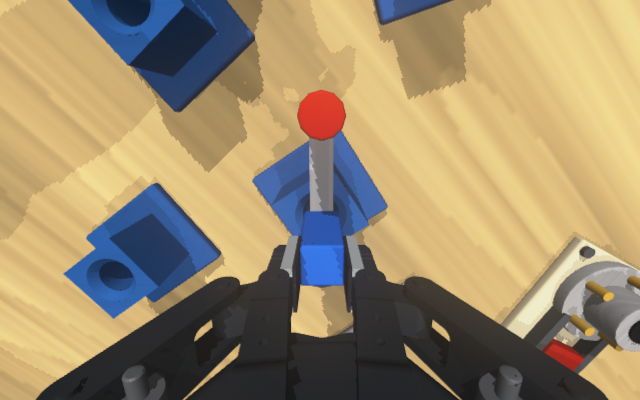

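{"name": "arm_command", "arguments": {
  "steps": [
    [0,0,-12,0,0,0,1],
    [0,0,-30,0,0,0,1],
    [0,0,-55,0,0,0,1],
    [0,0,-80,0,0,0,1],
    [0,0,-105,0,0,0,1],
    [0,0,-110,0,0,0,1],
    [0,0,-110,0,0,0,1]
  ]
}}

```text
time_s: 8.65
position: [0.5332, 0.1722, 0.2178]
tcp_rot: [0.001, 0.915, 0.403, 0.002]
wrist_force: [-0.8, -0.8, -4.1]
finger_gap: 0.0221
```

```bash
python3 -c "
from col import *
s=ctrl.state()
plan([.5571,-.1682,.215],3.2,s)
w=ctrl.read_camera('wrist');save(w,'w6.png')
z=s['position'][2]+.019+.028-.0022
g=blob(w,'red',z,(60,240,280,365)); h=blob(w,'blue',z,(265,330,270,365))
R=toolR(s)
for P in (h,g): print((R.T@(P-s['position'])*1000).round(1))
sd=ctrl.read_camera('side'); save(sd,'s6.png',(60,260,200,460),3)
"
```

```text
pos [0.5332 0.1722 0.2178] yaw -42.48 t 8.65 F [-0.8 -0.8 -4.1] gap 0.0221
shift [-234.9  247.4    2.9] rot [  0.23  -0.1  -45.68]
red n 1642 rc [113.1 321.1] P [0.5828 0.2267 0.2626] rect [44.5 45.3] 45.0
blue n 743 rc [274.2 323.8] P [0.5294 0.1664 0.2626] rect [19. 39.] 90.0
[ -6.7   1.2 -44.8]
[ 73.8  -0.2 -44.6]
```

View pics/w6.png

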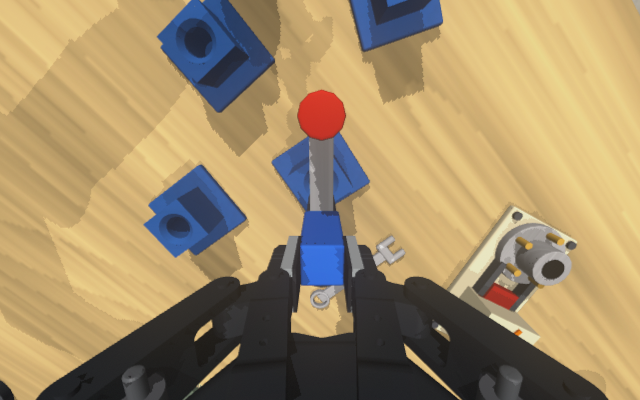

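View pics/s6.png

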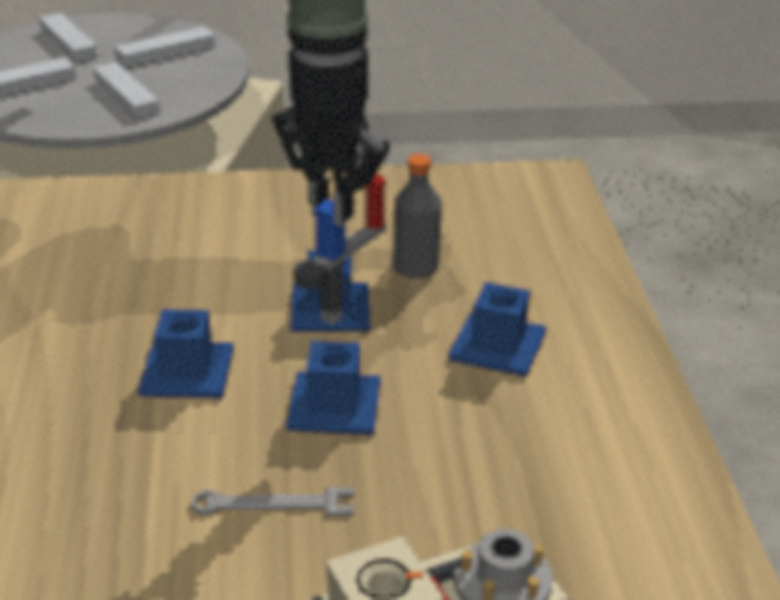

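```bash
python3 -c "
from h import *
plan([.5572,-.1669,.214],3.2)"
```

```text
pos [0.5317 0.1719 0.2155] yaw -42.48 t 8.75 F [ 0.3 -0.3 -4.4] gap 0.0225
shift [-232.7  247.6    1.6] rot [-1.000e-02  3.000e-02 -4.568e+01]
```

{"name": "arm_command", "arguments": {
  "steps": [
    [-24,25,0,0,0,-5,1],
    [-50,53,0,0,0,-10,1],
    [-80,84,0,0,0,-16,1],
    [-112,118,0,0,0,-22,1],
    [-144,152,0,0,0,-28,1],
    [-175,186,0,0,0,-34,1],
    [-206,219,0,0,0,-40,1],
    [-226,241,1,0,0,-44,1]
  ]
}}

```text
time_s: 9.55
position: [0.5554, -0.1604, 0.2122]
tcp_rot: [-0.001, 0.697, 0.717, -0.001]
wrist_force: [0.0, -0.3, -4.6]
finger_gap: 0.0227
```

{"name": "arm_command", "arguments": {
  "steps": [
    [-5.3,7.5,0,0,0,-1.7,1],
    [-5.3,7.5,0,0,0,-1.7,1],
    [-5.3,7.5,0,0,0,-1.7,1]
  ]
}}

```text
time_s: 9.85
position: [0.5618, -0.1646, 0.2101]
tcp_rot: [-0.004, 0.687, 0.727, -0.002]
wrist_force: [0.1, 0.6, -4.3]
finger_gap: 0.0221
```

```bash
python3 -c "
from col import *
s=ctrl.state()
plan([.5572,-.1669,.214],3.2,s)
w=ctrl.read_camera('wrist');save(w,'w7.png')
z=s['position'][2]+.019+.028-.0022
g=blob(w,'red',z,(60,240,280,365))
R=toolR(s)
print((R.T@(g-s['position'])*1000).round(1))
sd=ctrl.read_camera('side'); save(sd,'s7.png',(130,330,220,420),3)
sd=ctrl.read_camera('top'); save(sd,'t7.png',(130,250,290,450),4)
"
```

```text
pos [ 0.5618 -0.1646  0.2101] yaw 3.23 t 9.85 F [ 0.1  0.6 -4.3] gap 0.0221
shift [-2.  -4.7 -3.9] rot [-0.44 -0.15  0.03]
red n 1040 rc [108.2 317.9] P [ 0.5563 -0.0891  0.2549] rect [37.1 45.6] 63.4
[ 75.8  -1.6 -44.6]
```

View pics/w7.png

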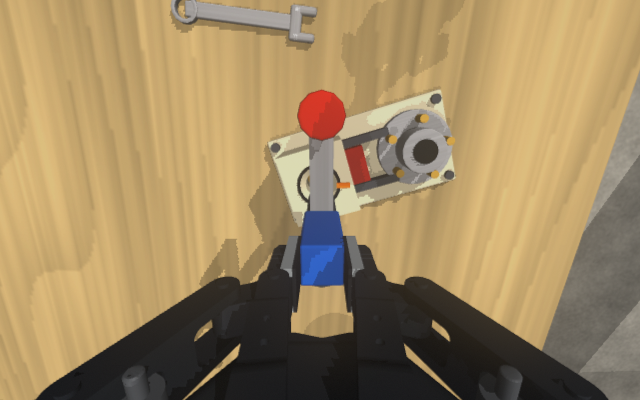

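View pics/s7.png

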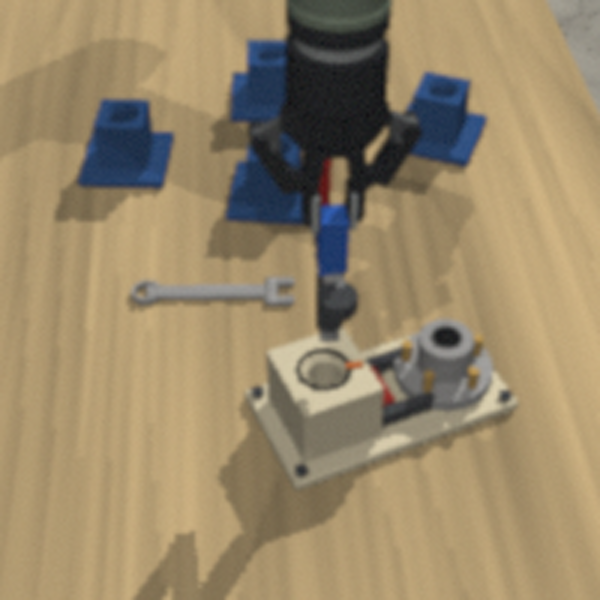

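{"name": "arm_command", "arguments": {
  "steps": [
    [-2,-4.7,0,-0.4,-0.2,0,1],
    [-2,-4.7,0,-0.4,-0.2,0,1],
    [-2,-4.7,0,-0.4,-0.2,0,1],
    [-2,-4.7,0,-0.4,-0.2,0,1]
  ]
}}

```text
time_s: 10.4
position: [0.558, -0.1663, 0.2119]
tcp_rot: [0.002, 0.686, 0.728, -0.0]
wrist_force: [-0.3, 0.2, -4.2]
finger_gap: 0.0225
```

```bash
python3 - <<'E'
from col import *
s=ctrl.state()
plan([.5572,-.1669,.19],3.2,s)
w=ctrl.read_camera('wrist')
s=ctrl.state()
plan([.5572,-.1669,.19],3.2,s)
save(w,'w8.png',(60,300,220,440),3)
E
```

```text
pos [ 0.558  -0.1663  0.2119] yaw 3.36 t 10.4 F [-0.3  0.2 -4.2] gap 0.0225
shift [-0.5 -0.9 21.9] rot [0.13 0.15 0.16]
pos [ 0.5581 -0.1664  0.2118] yaw 3.35 t 10.45 F [ 0.9 -0.5 -4.1] gap 0.0224
shift [-0.4 -1.  21.8] rot [0.13 0.15 0.15]
```

View pics/w8.png

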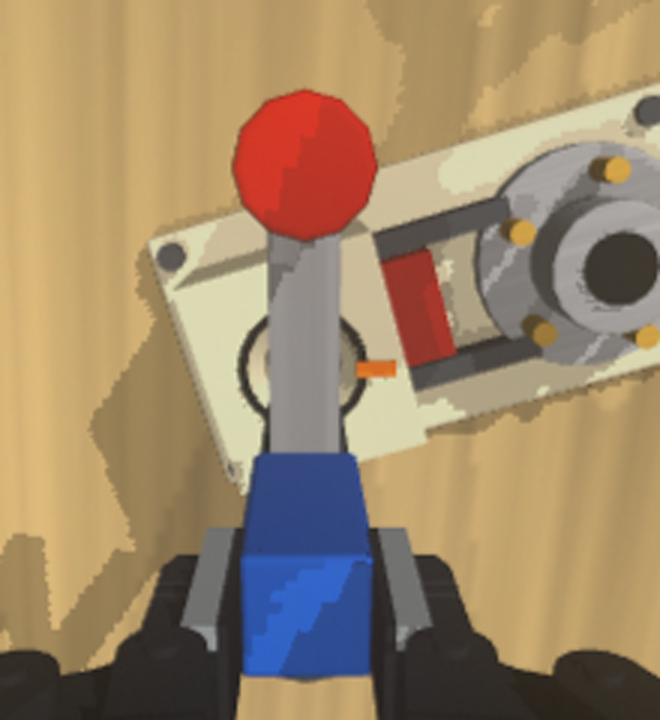

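```bash
python3 - <<'E'
from bore import *
im=cv2.imread("pics/w8.png"); 
for i in range(2):
    w=ctrl.read_camera('wrist'); s=ctrl.state(); R=toolR(s)
    g=w["pixels"].max(2).astype(int)
    # dark ring pixels in left and right arcs
    pts=[]
    for r in range(160,205):
        for c in range(295,350):
            if g[r,c]<95: pts.append(atz(w,(r,c),.075)[:2])
    P=np.array(pts); c=np.array([.557,-.168])
    for _ in range(20):
        d=np.linalg.norm(P-c,axis=1); m=abs(d-.0228)<.0022
        f=lambda q: np.linalg.norm(P[m]-q,axis=1)-.0228
        from scipy.optimize import least_squares
        c=least_squares(f,c,loss='soft_l1',f_scale=.0005).x
    print(c,m.sum(),(R.T@(np.r_[c,.075]-s["position"])*1000).round(1))
E
```

```text
[ 0.55709302 -0.16847746] 166 [ -1.7  -1.4 136.8]
[ 0.55708426 -0.16843897] 172 [ -1.6  -1.4 136.7]
```

{"name": "arm_command", "arguments": {
  "steps": [
    [-0.4,-1.1,10,0.1,0.1,0,1],
    [-0.4,-1.1,22,0.1,0.1,0,1],
    [-0.4,-1.1,34,0.1,0.1,0,1],
    [-0.4,-1.1,46,0.1,0.1,0,1],
    [-0.4,-1.1,54,0.1,0.1,0,1],
    [-0.4,-1.1,62,0.1,0.1,0,1],
    [-0.4,-1.1,70,0.1,0.1,0,1],
    [-0.4,-1.1,70,0.1,0.1,0,1]
  ]
}}

```text
time_s: 11.35
position: [0.5562, -0.1666, 0.1402]
tcp_rot: [-0.001, 0.686, 0.727, -0.001]
wrist_force: [-0.1, 1.2, -4.4]
finger_gap: 0.0224
```

```bash
python3 -c "
from h import *
s=ctrl.state(); print(s['wrist_torque'])
plan([.5571,-.1671,.12],3.2,s)"
```

```text
[0.00169968 0.00830512 0.02157011]
pos [ 0.5562 -0.1666  0.1402] yaw 3.35 t 11.35 F [-0.1  1.2 -4.4] gap 0.0224
shift [-0.5  0.9 20.2] rot [-0.12 -0.03  0.15]
```

{"name": "arm_command", "arguments": {
  "steps": [
    [-0.5,0.9,4,0,0,0,1],
    [-0.5,0.9,8,0,0,0,1],
    [-0.5,0.9,12,0,0,0,1],
    [-0.5,0.9,16,0,0,0,1],
    [-0.5,0.9,19,0,0,0,1],
    [-0.5,0.9,22,0,0,0,1],
    [-0.5,0.9,22,0,0,0,1]
  ]
}}

```text
time_s: 12.05
position: [0.5567, -0.1669, 0.1175]
tcp_rot: [-0.001, 0.686, 0.727, -0.001]
wrist_force: [-0.8, 0.3, -4.1]
finger_gap: 0.0224
```

```bash
python3 -c "
from h import *
s=ctrl.state(); print(s['wrist_torque'])
plan([.5571,-.1671,.108],3.2,s)"
```

```text
[ 0.0341436  -0.03147693 -0.04957451]
pos [ 0.5567 -0.1669  0.1175] yaw 3.35 t 12.05 F [-0.8  0.3 -4.1] gap 0.0224
shift [-0.2  0.4  9.5] rot [-0.18 -0.06  0.14]
```

{"name": "arm_command", "arguments": {
  "steps": [
    [-0.2,0.4,3,0,0,0,1],
    [-0.2,0.4,6,0,0,0,1],
    [-0.2,0.4,8,0,0,0,1],
    [-0.2,0.4,10,0,0,0,1],
    [-0.2,0.4,11,0,0,0,1],
    [-0.2,0.4,12,0,0,0,1],
    [-0.2,0.4,12,0,0,0,1]
  ]
}}

```text
time_s: 12.75
position: [0.5576, -0.1675, 0.1076]
tcp_rot: [-0.001, 0.686, 0.728, -0.001]
wrist_force: [-1.6, 1.3, 5.9]
finger_gap: 0.0225
```

```bash
python3 -c "
from h import *
s=ctrl.state(); print(s['wrist_torque'])
plan([.5571,-.1671,.108],3.2,s)"
```

```text
[0.2232162  0.79925597 0.03439644]
pos [ 0.5576 -0.1675  0.1076] yaw 3.36 t 12.75 F [-1.6  1.3  5.9] gap 0.0225
shift [ 0.4 -0.5 -0.4] rot [-0.11  0.    0.16]
```

{"name": "arm_command", "arguments": {
  "steps": [
    [0,0,-1,0,0,0,0.6],
    [0,0,-1,0,0,0,0],
    [0,0,-1,0,0,0,-1],
    [0,0,-1,0,0,0,-1],
    [0,0,-10,0,0,0,-1],
    [0,0,-40,0,0,0,-1],
    [0,0,-75,0,0,0,-1],
    [0,0,-105,0,0,0,-1]
  ]
}}

```text
time_s: 13.55
position: [0.5583, -0.1677, 0.215]
tcp_rot: [0.0, 0.686, 0.727, -0.0]
wrist_force: [0.6, -0.2, 0.7]
finger_gap: 0.0854
```

{"name": "arm_command", "arguments": {
  "steps": [
    [0,0,0,0,0,0,-1],
    [0,0,0,0,0,0,-1]
  ]
}}

```text
time_s: 13.75
position: [0.5592, -0.1681, 0.2167]
tcp_rot: [0.002, 0.686, 0.728, 0.0]
wrist_force: [0.5, -0.2, 0.5]
finger_gap: 0.0855
```

```bash
python3 - <<'E'
from col import *
w=ctrl.read_camera("wrist"); s=ctrl.state(); R=toolR(s); save(w,"w9.png")
h=blob(w,'blue',.152,(150,320,270,365)); g=blob(w,'red',.152,(60,240,280,365))
print(np.linalg.norm(g-h),np.degrees(np.arctan2(*(g-h)[1::-1])))
C=cloud(w); print("z hub",C[195:210,315:328,2].mean())
plan([g[0],g[1],.105],3.3,s)
sd=ctrl.read_camera('side'); save(sd,'s9.png',(130,330,220,420),3)
E
```

```text
blue n 585 rc [200.4 319.3] P [ 0.5572 -0.1687  0.152 ] rect [23. 24.] 90.0
red n 74 rc [111.6 319.3] P [ 0.553  -0.0934  0.152 ] rect [10.  7.] 90.0
0.0754076215570053 93.23280473764927
z hub 0.15264220208617016
pos [ 0.5581 -0.1676  0.2148] yaw 3.35 t 13.8 F [-0.1  1.1  0.6] gap 0.0856
shift [ 74.4  -0.7 109.7] rot [-0.04  0.05  0.05]
```

View pics/w9.png

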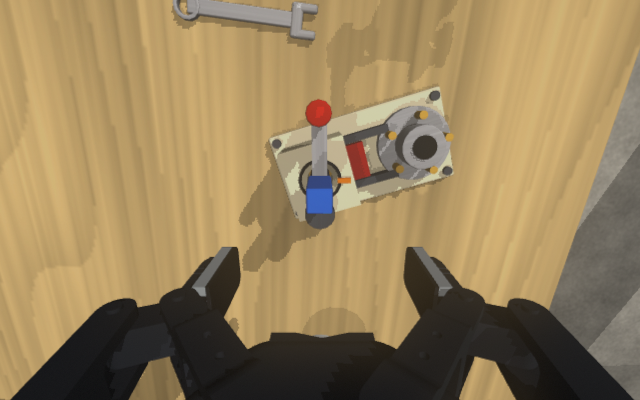

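View pics/s9.png

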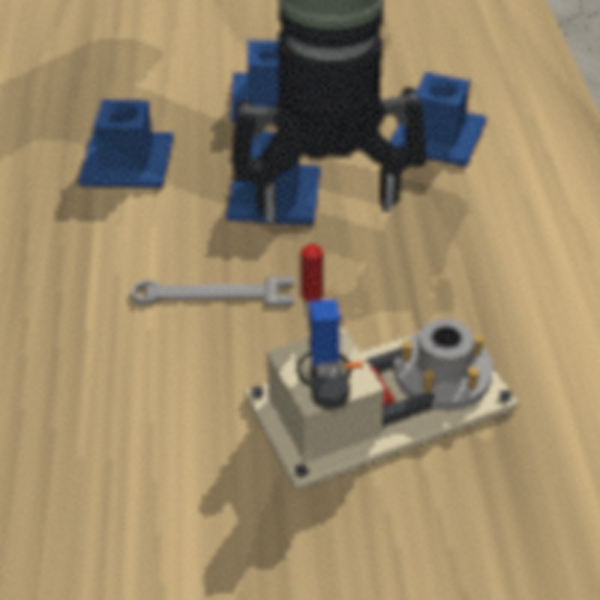

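{"name": "arm_command", "arguments": {
  "steps": [
    [35,-0.5,0,0,0,0,-1],
    [74,-1,10,0,0,0,-1],
    [74,-1,50,0,0,0,-1],
    [74,-1,85,0,0,0,-1],
    [74,-1,104,0,0,0,-1],
    [74,-1,104,0,0,0,-1],
    [74,-1,104,0,0,0,-1]
  ]
}}

```text
time_s: 14.55
position: [0.5509, -0.0932, 0.1085]
tcp_rot: [-0.002, 0.686, 0.727, -0.001]
wrist_force: [0.5, 0.6, -0.4]
finger_gap: 0.0853
```

```bash
python3 -c "
from h import *
plan([.553,-.0938,.11],3.3)
save(ctrl.read_camera('wrist'),'w10.png')"
```

```text
pos [ 0.5509 -0.0932  0.1085] yaw 3.35 t 14.55 F [ 0.5  0.6 -0.4] gap 0.0853
shift [-0.7  2.1 -1.5] rot [-0.3  -0.08  0.05]
```

View pics/w10.png

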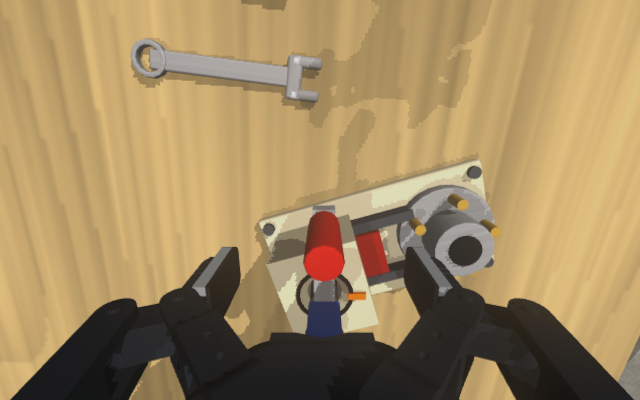

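{"name": "arm_command", "arguments": {
  "steps": [
    [-0.7,2,-1.5,0,0,0,0],
    [-0.7,2,-1.5,0,0,0,0.6],
    [-0.7,2,-1.5,0,0,0,1],
    [-0.7,2,-1.5,0,0,0,1],
    [-0.7,2,-1.5,0,0,0,1],
    [-0.7,2,-1.5,0,0,0,1]
  ],
  "grip_force": 50
}}

```text
time_s: 15.2
position: [0.5545, -0.094, 0.112]
tcp_rot: [-0.001, 0.686, 0.727, -0.0]
wrist_force: [-0.7, 1.1, 1.9]
finger_gap: 0.0193
```

```bash
cat > arc.py <<'E'
import sys
from h import *
C=np.array([.557,-.1685]); r=.075
def now(s):
    # key axis offset of grip vs TCP assumed 0
    d=s["position"][:2]-C; return np.degrees(np.arctan2(d[1],d[0])),np.linalg.norm(d)
s=ctrl.state(); R=toolR(s); th,rr=now(s)
print("theta",round(th,1),"r",round(rr,4),"F",np.round(s["wrist_force"],1),"T",np.round(s["wrist_torque"],2),"z",round(s["position"][2],4),"gap",round(s["finger_gap"],4),"t",round(s["time_s"],2))
t=np.array([np.sin(np.radians(th)),-np.cos(np.radians(th))]); print("force against motion",round(-float(s["wrist_force"][:2]@t),1),"radial",round(float(s["wrist_force"][:2]@((s["position"][:2]-C)/rr)),1))
step=float(sys.argv[1]) if len(sys.argv)>1 else 5; th0=float(sys.argv[2]) if len(sys.argv)>2 else th
for i in range(1,9):
    a=np.radians(th0-step*i); P=np.r_[C+r*np.array([np.cos(a),np.sin(a)]),.110]
    print([round(float(x),1) for x in R.T@(P-s["position"])*1000],round(th0-step*i,1))
E
python3 arc.py 5
```

```text
theta 92.0 r 0.0746 F [-0.7  1.1  1.9] T [0.21 0.07 0.03] z 0.112 gap 0.0193 t 15.2
force against motion 0.7 radial 1.2
[-0.0, 6.5, 2.0] 87.0
[-1.0, 13.0, 2.0] 82.0
[-2.6, 19.4, 1.9] 77.0
[-4.7, 25.5, 1.9] 72.0
[-7.4, 31.5, 1.9] 67.0
[-10.5, 37.3, 1.9] 62.0
[-14.2, 42.7, 1.9] 57.0
[-18.3, 47.8, 1.9] 52.0
```

{"name": "arm_command", "arguments": {
  "steps": [
    [0,6.5,0.5,0,0,0,1],
    [-1,13,0.5,0,0,0,1],
    [-2.6,19.4,0.5,0,0,0,1],
    [-4.7,25.5,0.5,0,0,0,1],
    [-7.4,31.5,0.5,0,0,0,1],
    [-10.5,37.3,0.5,0,0,0,1],
    [-14.2,42.7,0.5,0,0,0,1],
    [-18.3,47.8,0.5,0,0,0,1]
  ]
}}

```text
time_s: 16.0
position: [0.6046, -0.1092, 0.112]
tcp_rot: [-0.0, 0.686, 0.728, 0.0]
wrist_force: [-0.5, 2.4, 5.9]
finger_gap: 0.0191
```

```bash
python3 arc.py 6; python3 -c "
from h import *
save(ctrl.read_camera('wrist'),'w11.png')"
```

```text
theta 51.3 r 0.0761 F [-0.5  2.4  5.9] T [ 0.42  0.2  -0.01] z 0.112 gap 0.0191 t 16.0
force against motion 1.9 radial 1.6
[-6.4, 4.8, 2.0] 45.3
[-12.5, 9.7, 1.9] 39.3
[-19.1, 14.0, 1.9] 33.3
[-26.1, 17.6, 1.9] 27.3
[-33.4, 20.4, 1.9] 21.3
[-41.0, 22.4, 1.9] 15.3
[-48.7, 23.6, 1.9] 9.3
[-56.6, 24.0, 1.9] 3.3
```

View pics/w11.png

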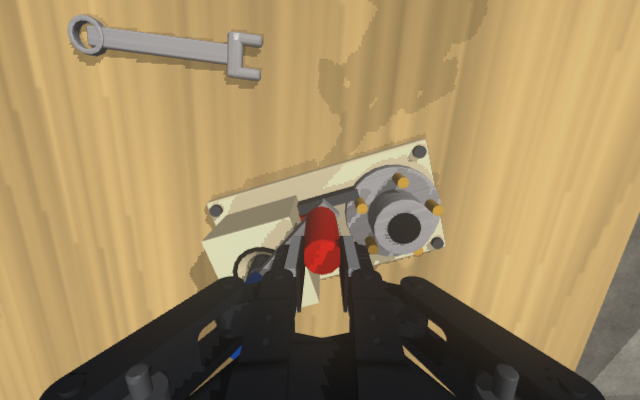

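{"name": "arm_command", "arguments": {
  "steps": [
    [-6.4,4.8,-0.5,0,0,0,1],
    [-12.5,9.7,-0.5,0,0,0,1],
    [-19.1,14,-0.5,0,0,0,1],
    [-26.1,17.6,-0.5,0,0,0,1],
    [-33.4,20.4,-0.5,0,0,0,1],
    [-41,22.4,-0.5,0,0,0,1],
    [-48.7,23.6,-0.5,0,0,0,1],
    [-56.6,24,-0.5,0,0,0,1]
  ]
}}

```text
time_s: 16.85
position: [0.6328, -0.1659, 0.1123]
tcp_rot: [0.0, 0.686, 0.727, 0.0]
wrist_force: [0.6, 0.8, 1.2]
finger_gap: 0.0195
```

```bash
python3 arc.py 6
```

```text
theta 2.0 r 0.0758 F [0.6 0.8 1.2] T [ 0.34 -0.14 -0.03] z 0.1123 gap 0.0195 t 16.85
force against motion 0.7 radial 0.7
[-7.8, -1.4, 2.3] -4.0
[-15.5, -2.8, 2.3] -10.0
[-23.1, -5.1, 2.3] -16.0
[-30.3, -8.0, 2.3] -22.0
[-37.2, -11.8, 2.3] -28.0
[-43.7, -16.2, 2.3] -34.0
[-49.7, -21.3, 2.3] -40.0
[-55.1, -27.0, 2.3] -46.0
```

{"name": "arm_command", "arguments": {
  "steps": [
    [-7.8,-1.1,0,0,0,0,1],
    [-15.5,-2.8,0,0,0,0,1],
    [-23.1,-5.1,0,0,0,0,1],
    [-30.3,-8,0,0,0,0,1],
    [-37.2,-11.8,0,0,0,0,1],
    [-43.7,-16.2,0,0,0,0,1],
    [-49.7,-21.3,0,0,0,0,1],
    [-55.1,-27,0,0,0,0,1]
  ]
}}

```text
time_s: 17.65
position: [0.6087, -0.2233, 0.1125]
tcp_rot: [0.001, 0.686, 0.727, 0.0]
wrist_force: [2.3, 0.1, 0.8]
finger_gap: 0.0195
```

```bash
python3 arc.py 6;  python3 -c "
from h import *
save(ctrl.read_camera('wrist'),'w12.png'); save(ctrl.read_camera('side'),'s12.png',(130,330,220,420),3)"
```

```text
theta -46.7 r 0.0753 F [2.3 0.1 0.8] T [ 0.05 -0.58 -0.04] z 0.1125 gap 0.0195 t 17.65
force against motion 1.7 radial 1.5
[-4.5, -6.5, 2.4] -52.7
[-8.5, -13.2, 2.4] -58.7
[-11.8, -20.3, 2.4] -64.7
[-14.4, -27.8, 2.4] -70.7
[-16.1, -35.4, 2.4] -76.7
[-17.1, -43.2, 2.4] -82.7
[-17.2, -51.0, 2.4] -88.7
[-16.6, -58.9, 2.4] -94.7
```

View pics/w12.png

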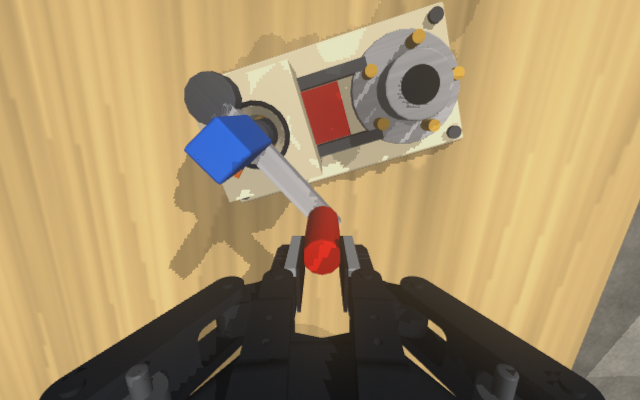

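View pics/s12.png

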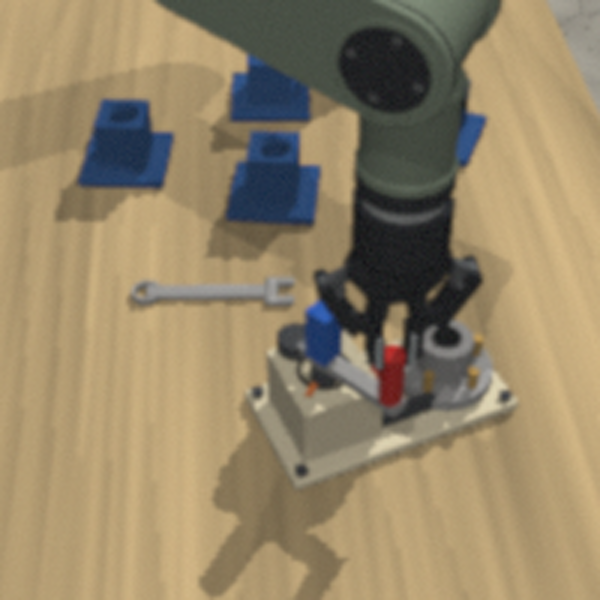

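{"name": "arm_command", "arguments": {
  "steps": [
    [-4.5,-6.5,0,0,0,0,1],
    [-8.5,-13.2,0,0,0,0,1],
    [-11.8,-20.3,0,0,0,0,1],
    [-14.4,-27.8,0,0,0,0,1],
    [-16.1,-35.4,0,0,0,0,1],
    [-17.1,-43.2,0,0,0,0,1],
    [-17.2,-51,0,0,0,0,1],
    [-16.6,-58.9,0,0,0,0,1]
  ]
}}

```text
time_s: 18.55
position: [0.5494, -0.2434, 0.1122]
tcp_rot: [0.0, 0.687, 0.727, -0.0]
wrist_force: [2.2, -0.2, -0.7]
finger_gap: 0.0191
```

```bash
python3 arc.py 5
```

```text
theta -95.8 r 0.0753 F [ 2.2 -0.2 -0.7] T [ 0.06 -0.49 -0.02] z 0.1122 gap 0.0191 t 18.55
force against motion 2.3 radial 0.0
[1.6, -6.4, 2.2] -100.8
[3.5, -12.6, 2.2] -105.8
[5.9, -18.7, 2.2] -110.8
[8.8, -24.6, 2.2] -115.8
[12.2, -30.1, 2.2] -120.8
[16.1, -35.4, 2.2] -125.8
[20.5, -40.3, 2.2] -130.8
[25.2, -44.8, 2.2] -135.8
```

{"name": "arm_command", "arguments": {
  "steps": [
    [1.6,-6.4,0,0,0,0,1],
    [3.5,-12.6,0,0,0,0,1],
    [5.9,-18.7,0,0,0,0,1],
    [8.8,-24.6,0,0,0,0,1],
    [12.2,-30.1,0,0,0,0,1],
    [16.1,-35.4,0,0,0,0,1],
    [20.5,-40.3,0,0,0,0,1],
    [25.2,-44.8,0,0,0,0,1]
  ]
}}

```text
time_s: 19.35
position: [0.5029, -0.2205, 0.1123]
tcp_rot: [0.0, 0.687, 0.727, -0.0]
wrist_force: [2.8, -1.0, -0.0]
finger_gap: 0.0192
```

```bash
python3 arc.py 4;  python3 -c "
from h import *
save(ctrl.read_camera('wrist'),'w13.png')"
```

```text
theta -136.1 r 0.0751 F [ 2.8 -1.  -0. ] T [-0.1  -0.57  0.02] z 0.1123 gap 0.0192 t 19.35
force against motion 2.7 radial -1.3
[4.2, -3.2, 2.3] -140.1
[8.5, -6.2, 2.3] -144.1
[13.0, -8.8, 2.3] -148.1
[17.6, -11.2, 2.3] -152.1
[22.5, -13.2, 2.3] -156.1
[27.4, -14.9, 2.3] -160.1
[32.5, -16.2, 2.3] -164.1
[37.7, -17.1, 2.3] -168.1
```

View pics/w13.png

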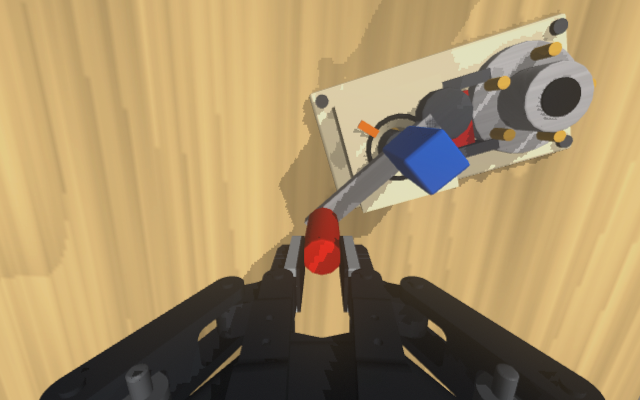

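{"name": "arm_command", "arguments": {
  "steps": [
    [4.2,-3.2,0,0,0,0,1],
    [8.5,-6.2,0,0,0,0,1],
    [13,-8.8,0,0,0,0,1],
    [15.3,-10,0,0,0,0,1],
    [15.3,-10,0,0,0,0,1]
  ]
}}

```text
time_s: 19.9
position: [0.4909, -0.2047, 0.1122]
tcp_rot: [-0.001, 0.686, 0.727, -0.0]
wrist_force: [1.7, 0.0, 1.4]
finger_gap: 0.0192
```

```bash
python3 arc.py 2
```

```text
theta -151.3 r 0.0753 F [1.7 0.  1.4] T [-0.09 -0.5   0.05] z 0.1122 gap 0.0192 t 19.9
force against motion 0.8 radial -1.5
[2.5, -0.8, 2.2] -153.3
[4.9, -1.8, 2.2] -155.3
[7.4, -2.7, 2.2] -157.3
[9.9, -3.5, 2.2] -159.3
[12.4, -4.3, 2.2] -161.3
[14.9, -4.9, 2.2] -163.3
[17.5, -5.5, 2.2] -165.3
[20.1, -5.9, 2.2] -167.3
```

{"name": "arm_command", "arguments": {
  "steps": [
    [2.5,-0.9,0,0,0,0,1],
    [4.9,-1.8,0,0,0,0,1],
    [7.4,-2.7,0,0,0,0,1],
    [9.9,-3.5,0,0,0,0,1],
    [9.9,-3.5,0,0,0,0,1]
  ]
}}

```text
time_s: 20.4
position: [0.4865, -0.1948, 0.1122]
tcp_rot: [-0.001, 0.686, 0.727, -0.001]
wrist_force: [0.9, -1.7, 1.1]
finger_gap: 0.019
```

```bash
python3 arc.py 2
```

```text
theta -159.5 r 0.0752 F [ 0.9 -1.7  1.1] T [-0.2  -0.27  0.03] z 0.1122 gap 0.019 t 20.4
force against motion 1.9 radial -0.2
[2.6, -0.5, 2.2] -161.5
[5.1, -1.2, 2.2] -163.5
[7.7, -1.7, 2.2] -165.5
[10.3, -2.2, 2.2] -167.5
[12.8, -2.5, 2.2] -169.5
[15.4, -2.8, 2.3] -171.5
[18.1, -3.0, 2.3] -173.5
[20.7, -3.1, 2.3] -175.5
```

{"name": "arm_command", "arguments": {
  "steps": [
    [2.6,-0.6,0,0,0,0,1],
    [5.1,-1.2,0,0,0,0,1],
    [7.7,-1.7,0,0,0,0,1],
    [7.7,-1.7,0,0,0,0,1]
  ]
}}

```text
time_s: 20.8
position: [0.4841, -0.1869, 0.1123]
tcp_rot: [-0.001, 0.686, 0.727, -0.001]
wrist_force: [0.6, -2.1, 2.3]
finger_gap: 0.0191
```

```bash
python3 arc.py 2; python3 -c "
from h import *
save(ctrl.read_camera('wrist'),'w14.png');save(ctrl.read_camera('side'),'s14.png',(180,330,270,420),5)"
```

```text
theta -165.9 r 0.0752 F [ 0.6 -2.1  2.3] T [-0.27 -0.09 -0.01] z 0.1123 gap 0.0191 t 20.8
force against motion 2.2 radial -0.1
[2.6, -0.3, 2.3] -167.9
[5.2, -0.6, 2.3] -169.9
[7.8, -0.9, 2.3] -171.9
[10.4, -1.1, 2.3] -173.9
[13.0, -1.1, 2.3] -175.9
[15.7, -1.1, 2.3] -177.9
[18.3, -1.0, 2.3] -179.9
[20.9, -0.8, 2.3] -181.9
```

View pics/w14.png

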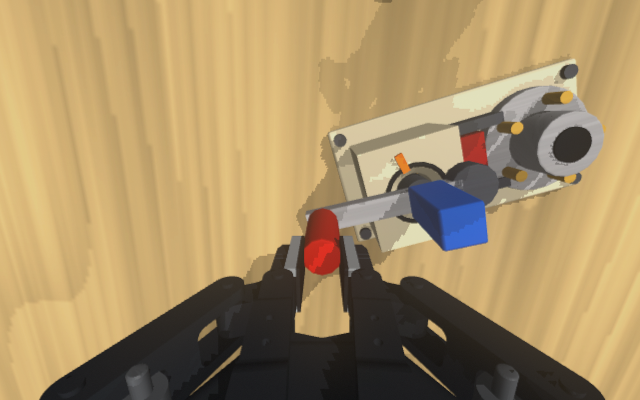

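View pics/s14.png

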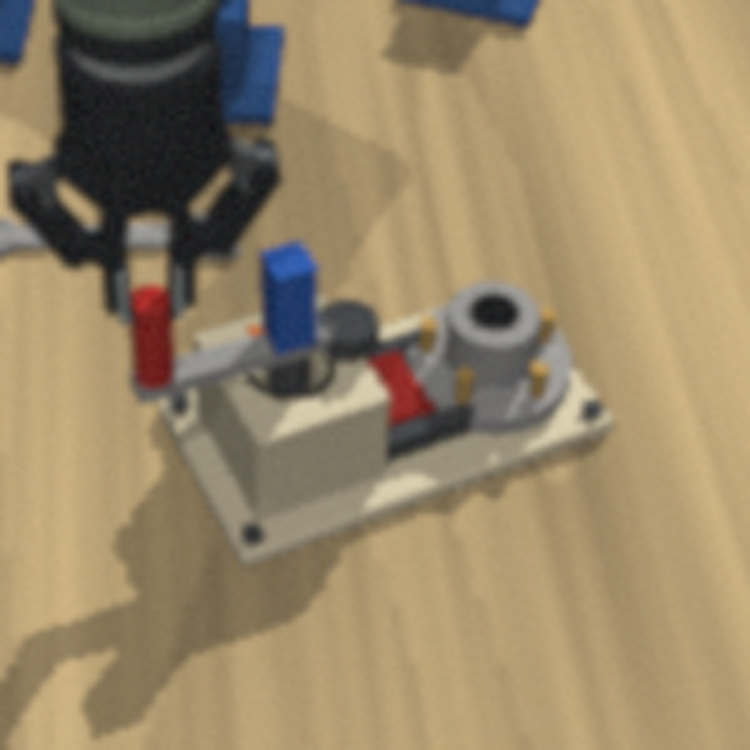

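{"name": "arm_command", "arguments": {
  "steps": [
    [2.6,-0.3,0,0,0,0,1],
    [5.2,-0.6,0,0,0,0,1],
    [5.2,-0.6,0,0,0,0,1]
  ]
}}

```text
time_s: 21.2
position: [0.4831, -0.1816, 0.1123]
tcp_rot: [-0.001, 0.686, 0.728, -0.001]
wrist_force: [-0.7, -2.4, 3.9]
finger_gap: 0.0193
```

```bash
python3 arc.py 2
```

```text
theta -169.9 r 0.0751 F [-0.7 -2.4  3.9] T [-0.32  0.09 -0.03] z 0.1123 gap 0.0193 t 21.2
force against motion 2.2 radial 1.1
[2.6, -0.2, 2.3] -171.9
[5.2, -0.3, 2.3] -173.9
[7.8, -0.4, 2.3] -175.9
[10.5, -0.4, 2.3] -177.9
[13.1, -0.3, 2.3] -179.9
[15.7, -0.1, 2.3] -181.9
[18.3, 0.2, 2.3] -183.9
[20.9, 0.6, 2.3] -185.9
```

{"name": "arm_command", "arguments": {
  "steps": [
    [2.6,-0.2,0,0,0,0,1],
    [5.2,-0.3,0,0,0,0,1],
    [5.2,-0.3,0,0,0,0,1]
  ]
}}

```text
time_s: 21.5
position: [0.4822, -0.176, 0.1123]
tcp_rot: [-0.001, 0.686, 0.728, -0.001]
wrist_force: [-1.1, -1.7, 3.7]
finger_gap: 0.0195
```

```bash
python3 arc.py 2
```

```text
theta -174.2 r 0.0752 F [-1.1 -1.7  3.7] T [-0.3   0.14  0.04] z 0.1123 gap 0.0195 t 21.5
force against motion 1.6 radial 1.2
[2.6, 0.1, 2.3] -176.2
[5.2, 0.1, 2.3] -178.2
[7.9, 0.3, 2.3] -180.2
[10.5, 0.5, 2.3] -182.2
[13.1, 0.8, 2.3] -184.2
[15.7, 1.2, 2.3] -186.2
[18.2, 1.7, 2.3] -188.2
[20.8, 2.2, 2.3] -190.2
```

{"name": "arm_command", "arguments": {
  "steps": [
    [2.6,0,0,0,0,0,1],
    [5.2,0.1,0,0,0,0,1],
    [5.2,0.1,0,0,0,0,1]
  ]
}}

```text
time_s: 21.8
position: [0.4819, -0.171, 0.1125]
tcp_rot: [-0.001, 0.686, 0.728, -0.001]
wrist_force: [-1.6, -3.4, 4.2]
finger_gap: 0.0193
```

```bash
python3 arc.py 2; python3 -c "
from h import *
save(ctrl.read_camera('wrist'),'w15.png',(30,280,280,620),2.3)"
```

```text
theta -178.1 r 0.0751 F [-1.6 -3.4  4.2] T [-0.61  0.22 -0.02] z 0.1125 gap 0.0193 t 21.8
force against motion 3.4 radial 1.7
[2.6, 0.3, 2.5] -180.1
[5.2, 0.5, 2.5] -182.1
[7.8, 0.8, 2.5] -184.1
[10.4, 1.2, 2.5] -186.1
[13.0, 1.6, 2.5] -188.1
[15.5, 2.2, 2.5] -190.1
[18.1, 2.9, 2.5] -192.1
[20.6, 3.6, 2.5] -194.1
```

View pics/w15.png

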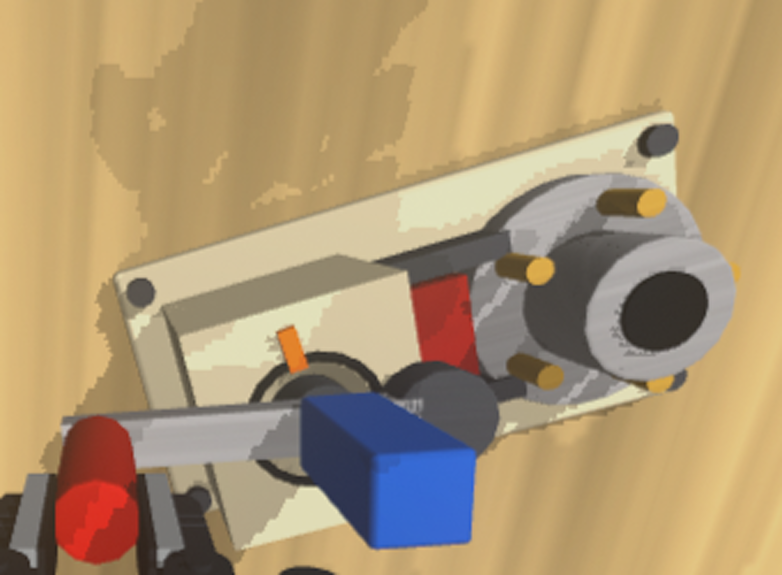

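{"name": "arm_command", "arguments": {
  "steps": [
    [2.6,0.2,0,0,0,0,1],
    [4.5,0.4,0,0,0,0,1],
    [4.5,0.4,0,0,0,0,1]
  ]
}}

```text
time_s: 22.15
position: [0.4817, -0.1678, 0.1125]
tcp_rot: [-0.001, 0.686, 0.728, -0.003]
wrist_force: [-2.4, -5.9, 3.8]
finger_gap: 0.0195
```

```bash
python3 arc.py 2
```

```text
theta 179.5 r 0.0753 F [-2.4 -5.9  3.8] T [-1.21  0.39  0.  ] z 0.1125 gap 0.0195 t 22.15
force against motion 6.0 radial 2.4
[2.6, 0.5, 2.5] 177.5
[5.2, 0.8, 2.5] 175.5
[7.8, 1.2, 2.5] 173.5
[10.4, 1.7, 2.5] 171.5
[12.9, 2.3, 2.5] 169.5
[15.4, 3.0, 2.5] 167.5
[17.9, 3.8, 2.5] 165.5
[20.4, 4.6, 2.4] 163.5
```

{"name": "arm_command", "arguments": {
  "steps": [
    [2.5,0.2,0,0,0,0,1],
    [4,0.4,0,0,0,0,1],
    [4,0.4,0,0,0,0,1]
  ]
}}

```text
time_s: 22.45
position: [0.4816, -0.1659, 0.1124]
tcp_rot: [0.001, 0.686, 0.728, -0.004]
wrist_force: [-2.9, -8.0, 2.0]
finger_gap: 0.0192
```

```bash
python3 arc.py 2; python3 -c "
from bore import *
w=ctrl.read_camera('wrist')
save(w,'w16.png',(30,280,280,620),2.3)"
```

```text
theta 178.0 r 0.0755 F [-2.9 -8.   2. ] T [-1.53  0.33 -0.03] z 0.1124 gap 0.0192 t 22.45
force against motion 8.1 radial 2.6
[2.6, 0.8, 2.4] 176.0
[5.2, 1.2, 2.4] 174.0
[7.7, 1.6, 2.4] 172.0
[10.3, 2.2, 2.4] 170.0
[12.8, 2.9, 2.3] 168.0
[15.3, 3.6, 2.3] 166.0
[17.8, 4.4, 2.3] 164.0
[20.3, 5.3, 2.3] 162.0
```

View pics/w16.png

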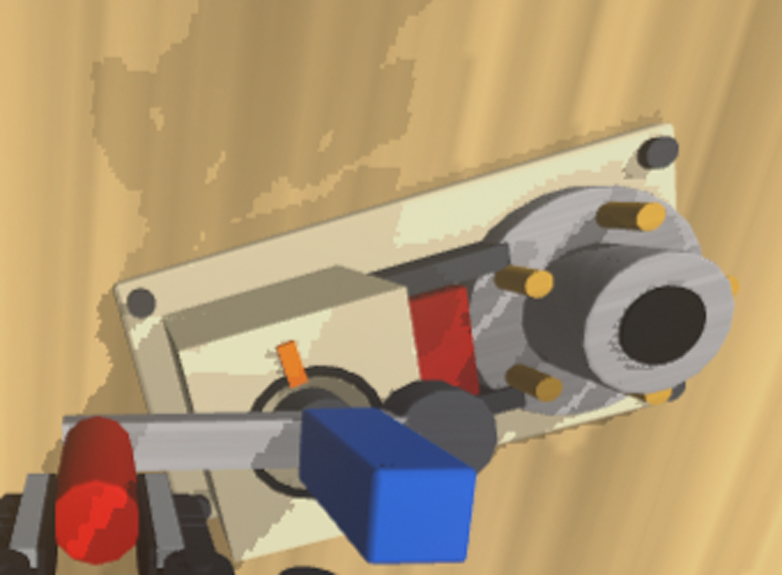

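{"name": "arm_command", "arguments": {
  "steps": [
    [-3,0,0,0,0,0,1],
    [-6,0,0,0,0,0,1],
    [-9,0,0,0,0,0,1],
    [-9,0,0,0,0,0,1]
  ]
}}

```text
time_s: 22.9
position: [0.4821, -0.1743, 0.1124]
tcp_rot: [0.0, 0.686, 0.728, -0.004]
wrist_force: [-1.5, -1.0, 4.8]
finger_gap: 0.0195
```

```bash
python3 arc.py 2|head -2; python3 -c "
from bore import *
w=ctrl.read_camera('wrist')
save(w,'w17.png',(30,280,280,620),2.3)"
```

```text
theta -175.5 r 0.0751 F [-1.5 -1.   4.8] T [-0.11  0.04 -0.02] z 0.1124 gap 0.0195 t 22.9
force against motion 0.9 radial 1.6
```

View pics/w17.png

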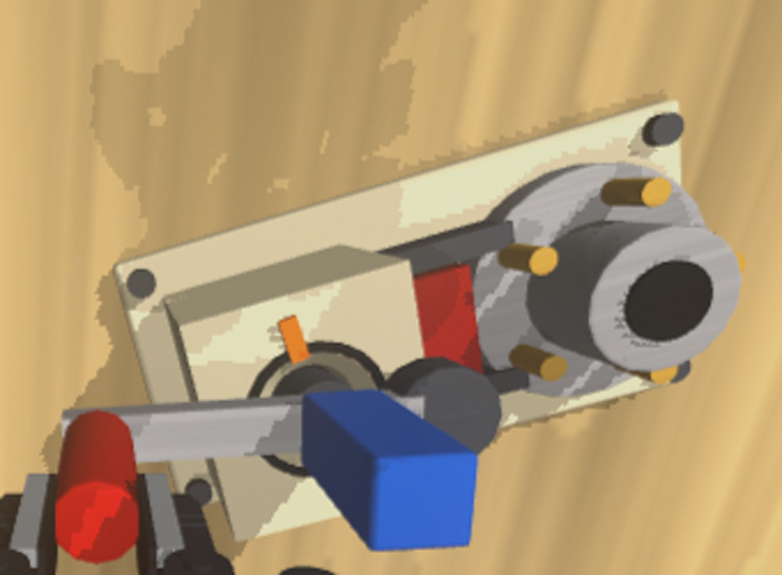

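{"name": "arm_command", "arguments": {
  "steps": [
    [0,0,0,0,0,0,0.6],
    [0,0,0,0,0,0,0.2],
    [0,0,0,0,0,0,0.1],
    [0,0,0,0,0,0,0.1],
    [0,0,-15,0,0,0,0.1],
    [0,0,-50,0,0,0,0.1],
    [0,0,-90,0,0,0,-0.5],
    [0,0,-104,0,0,0,-1]
  ]
}}

```text
time_s: 23.75
position: [0.4849, -0.1747, 0.2205]
tcp_rot: [0.004, 0.686, 0.728, -0.003]
wrist_force: [0.2, -0.3, 0.2]
finger_gap: 0.066
```

```bash
python3 -c "
from h import *
plan([.557,-.1685,.215],94)"
```

```text
pos [ 0.4849 -0.1747  0.2205] yaw 3.42 t 23.75 F [ 0.2 -0.3  0.2] gap 0.066
shift [ 1.9 72.4  5.5] rot [ -0.37   0.44 -90.58]
```

{"name": "arm_command", "arguments": {
  "steps": [
    [0,9,2,0,0,8,-1],
    [0,18,3,0,0,16,-1],
    [1,27,5,0,0,24,-1],
    [1,36,5.5,0,0,32,-1],
    [1,45,5.5,0,0,40,-1],
    [2,54,5.5,0,0,48,-1],
    [2,63,5.5,0,0,56,-1],
    [2,72,5.5,0,0,64,-1]
  ]
}}

```text
time_s: 24.55
position: [0.5564, -0.1679, 0.2137]
tcp_rot: [0.004, 0.968, 0.251, -0.001]
wrist_force: [-0.2, 0.4, 0.2]
finger_gap: 0.0853
```

```bash
python3 -c "
from h import *
plan([.557,-.1685,.215],-85.5)"
```

```text
pos [ 0.5564 -0.1679  0.2137] yaw -60.91 t 24.55 F [-0.2  0.4  0.2] gap 0.0853
shift [ 0.2  0.8 -1.3] rot [ 0.42  0.16 24.59]
```

{"name": "arm_command", "arguments": {
  "steps": [
    [0,1,-1,0.2,0,8,-1],
    [0,1,-1,0.4,0.1,16,-1],
    [0,1,-1,0.4,0.1,24,-1],
    [0,1,-1,0.4,0.1,24.6,-1],
    [0,1,-1,0.4,0.1,24.6,-1]
  ]
}}

```text
time_s: 25.05
position: [0.5565, -0.1686, 0.2139]
tcp_rot: [-0.0, 0.999, 0.04, -0.001]
wrist_force: [0.8, 0.3, -0.4]
finger_gap: 0.0853
```

```bash
python3 - <<'E'
from col import *
w=ctrl.read_camera("wrist"); s=ctrl.state(); R=toolR(s); save(w,"w18.png")
h=blob(w,'blue',.152,(150,320,250,385)); g=blob(w,'red',.152,(230,340,280,365))
if g is not None: print(np.linalg.norm(g-h),np.degrees(np.arctan2(*(g-h)[1::-1])))
plan([h[0],h[1],.108],-85.5,s)
save(ctrl.read_camera("side"),"s18.png",(180,330,270,420),5)
E
```

```text
blue n 608 rc [199.6 316.1] P [ 0.5572 -0.1635  0.152 ] rect [24.4 25.2] 87.1
red n 302 rc [274.9 320.6] P [ 0.4824 -0.1736  0.152 ] rect [19.1 18.4] 45.0
0.07554935237162612 -172.36729414830597
pos [ 0.5566 -0.1686  0.2141] yaw -85.37 t 25.1 F [ 0.3 -0.1  0.3] gap 0.0856
shift [  1.2  -5.  106.1] rot [0.   0.1  0.13]
```

View pics/w18.png

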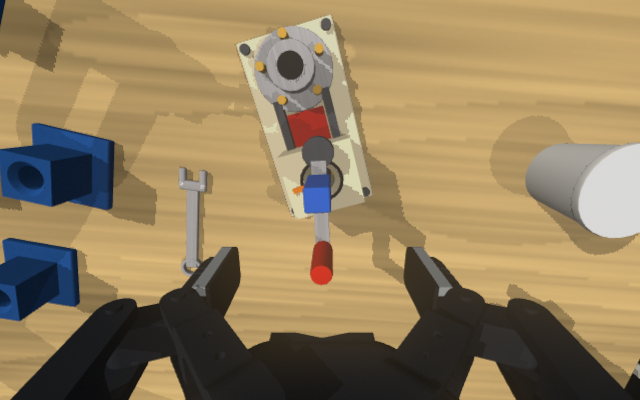

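View pics/s18.png

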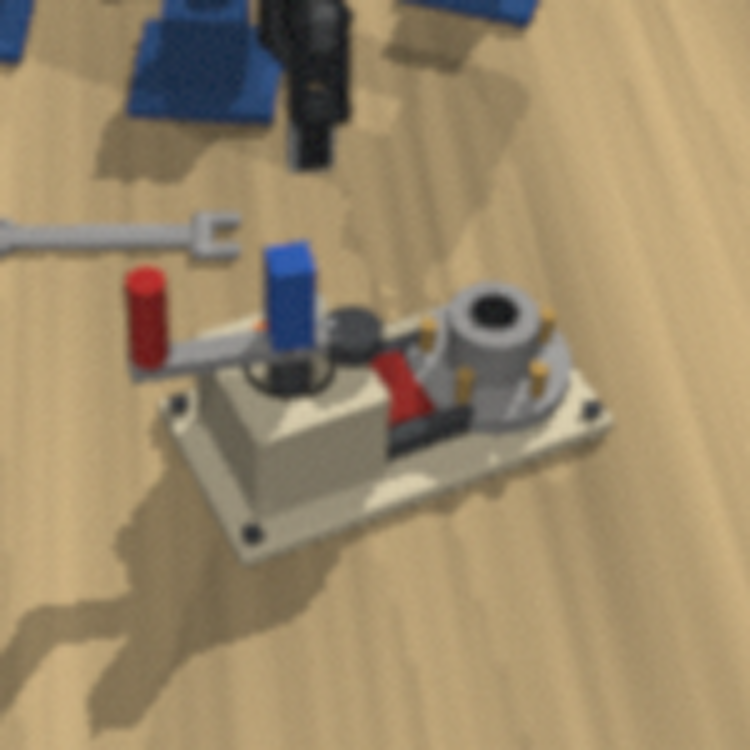

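```bash
python3 -c "
from h import *
plan([.5572,-.168,.1085],-82.4)"
```

```text
pos [ 0.5567 -0.1687  0.2143] yaw -85.4 t 25.15 F [-0.7 -0.5 -0.3] gap 0.0852
shift [  0.7  -0.6 105.8] rot [ 0.01  0.09 -3.  ]
```

{"name": "arm_command", "arguments": {
  "steps": [
    [0.7,-0.6,40,0,0,-3,-1],
    [0.7,-0.6,80,0,0,-3,-1],
    [0.7,-0.6,104,0,0,-3,-1],
    [0.7,-0.6,106,0,0,-3,-1],
    [0.7,-0.6,106,0,0,-3,-1]
  ]
}}

```text
time_s: 25.65
position: [0.557, -0.168, 0.1081]
tcp_rot: [-0.0, 0.998, 0.067, -0.001]
wrist_force: [0.2, -0.7, 0.2]
finger_gap: 0.0852
```

```bash
python3 -c "
from h import *
plan([.5572,-.168,.1085],-82.4)
save(ctrl.read_camera('wrist'),'w19.png')"
```

```text
pos [ 0.557  -0.168   0.1081] yaw -82.36 t 25.65 F [ 0.2 -0.7  0.2] gap 0.0852
shift [ 0.2  0.1 -0.4] rot [-0.02  0.13  0.04]
```

View pics/w19.png

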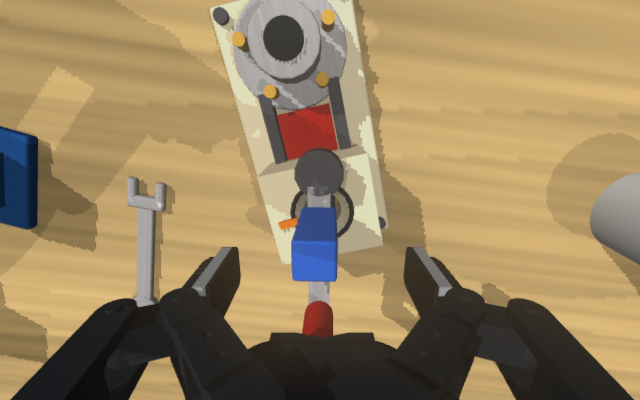

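{"name": "arm_command", "arguments": {
  "steps": [
    [0,0,0,0,0,0,0.2],
    [0,0,0,0,0,0,0.6],
    [0,0,0,0,0,0,1],
    [0,0,0,0,0,0,1],
    [0,0,0,0,0,0,1],
    [0,0,0,0,0,0,1]
  ],
  "grip_force": 60
}}

```text
time_s: 26.3
position: [0.5587, -0.1685, 0.1106]
tcp_rot: [0.001, 0.998, 0.067, 0.001]
wrist_force: [0.4, 0.8, 4.7]
finger_gap: 0.0222
```

```bash
python3 -c "
from h import *
s=ctrl.state();print(s['wrist_torque'])
plan([.5572,-.168,.2],-82.4)
save(ctrl.read_camera('wrist'),'w20.png')"
```

```text
[0.22906855 0.11572084 0.12786629]
pos [ 0.5587 -0.1685  0.1106] yaw -82.35 t 26.3 F [0.4 0.8 4.7] gap 0.0222
shift [ -1.3  -0.6 -89.4] rot [ 0.1  -0.09  0.05]
```

View pics/w20.png

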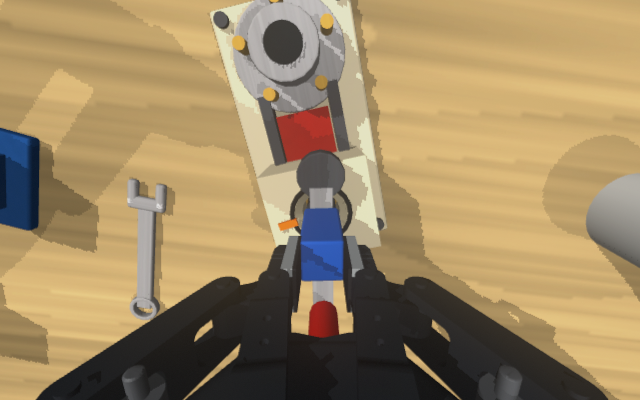

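{"name": "arm_command", "arguments": {
  "steps": [
    [0,0,-8,0,0,0,1],
    [0,0,-18,0,0,0,1],
    [0,0,-30,0,0,0,1],
    [0,0,-48,0,0,0,1],
    [0,0,-68,0,0,0,1],
    [0,0,-88,0,0,0,1],
    [0,0,-106,0,0,0,1],
    [0,0,-106,0,0,0,1]
  ]
}}

```text
time_s: 27.15
position: [0.5608, -0.1693, 0.2213]
tcp_rot: [0.003, 0.998, 0.067, 0.004]
wrist_force: [0.9, -1.2, -2.4]
finger_gap: 0.022
```

```bash
python3 -c "
from h import *
s=ctrl.state();print(s['wrist_torque'])
plan([.5572,-.168,.216],-82.4,s)
plan([.532,.172,.216],-82.4,s)
save(ctrl.read_camera('wrist'),'w21.png'); save(ctrl.read_camera('side'),'s21.png',(130,330,220,420),3)"
```

```text
[-0.05319981 -0.07504802 -0.01498489]
pos [ 0.5608 -0.1693  0.2213] yaw -82.36 t 27.15 F [ 0.9 -1.2 -2.4] gap 0.022
shift [-3.4 -1.8  5.2] rot [ 0.34 -0.47  0.05]
pos [ 0.5608 -0.1693  0.2213] yaw -82.36 t 27.15 F [ 0.9 -1.2 -2.4] gap 0.022
shift [  16.8 -342.2    3.4] rot [ 0.34 -0.47  0.05]
```

View pics/w21.png

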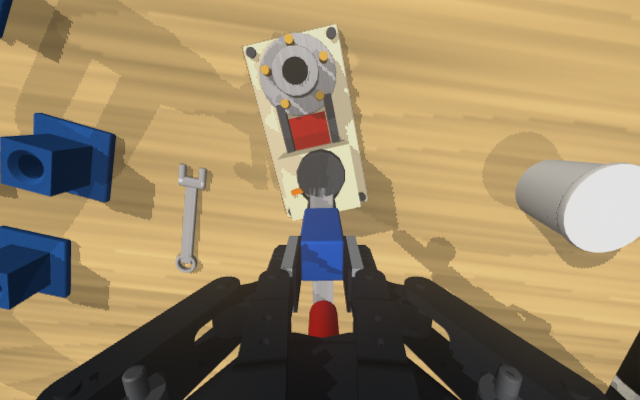

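View pics/s21.png

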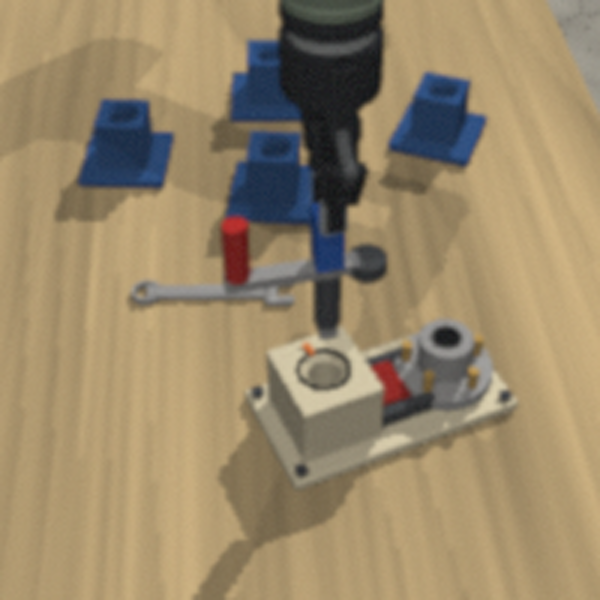

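{"name": "arm_command", "arguments": {
  "steps": [
    [-6,-28,1,0,0,0,1],
    [-15,-70,1,0,0,0,1],
    [-25,-117,1,0,0,0,1],
    [-35,-165,1,0,0,0,1],
    [-45,-213,1,0,0,0,1],
    [-55,-261,1,0,0,0,1],
    [-65,-308,1,0,0,0,1],
    [-75,-344,1,0.3,-0.4,0,1]
  ]
}}

```text
time_s: 28.05
position: [0.4358, 0.1649, 0.2139]
tcp_rot: [-0.002, 0.998, 0.067, -0.004]
wrist_force: [0.5, -0.2, -3.9]
finger_gap: 0.0223
```

{"name": "arm_command", "arguments": {
  "steps": [
    [0,-4,0,0,0,0,1],
    [0,-4,0,0,0,0,1],
    [0,-4,0,0,0,0,1]
  ]
}}

```text
time_s: 28.35
position: [0.4351, 0.168, 0.213]
tcp_rot: [-0.001, 0.998, 0.067, -0.005]
wrist_force: [-0.2, -0.2, -3.4]
finger_gap: 0.0218
```

```bash
python3 look.py w22.png stand_mouth=.072; python3 -c "
from h import *
plan([.532,.172,.216],-82.4)"
```

```text
tcp [0.4354 0.1677 0.2133] yaw -82.34365515744204 t 28.4
stand_mouth 0.97 [ 91.3 331.1] at z [0.5299 0.1713 0.072 ] rel tool mm [ 95.4   9.5 140.4] depth [0.5337 0.1701 0.0122]
stand_mouth 0.72 [ 56.4 145.1] at z [0.5374 0.3629 0.072 ] rel tool mm [ 128.3 -179.4  140.7] depth [0.5399 0.3797 0.0436]
stand_mouth 0.56 [230.2 247.5] at z [0.3598 0.2492 0.072 ] rel tool mm [-62.9 -90.4 142.1] depth [0.3465 0.2556 0.0443]
pos [0.4356 0.1676 0.2135] yaw -82.38 t 28.45 F [-0.2 -0.1 -3.9] gap 0.0221
shift [96.1  8.4 -3.4] rot [-0.19  0.49  0.02]
```

View pics/w22.png

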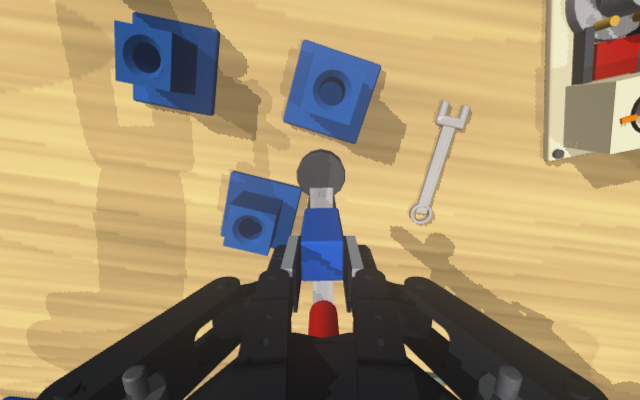

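```bash
python3 - <<'E'
from h import *
w=ctrl.read_camera("wrist"); save(w,"w22c.png",(50,130,290,380),8)
for rc in [(88,330),(89,331),(90,331)]: print(atz(w,rc,.072))
E
```

```text
[0.53369228 0.17245044 0.072     ]
[0.5328642  0.17127527 0.072     ]
[0.53189572 0.17113581 0.072     ]
```

View pics/w22c.png

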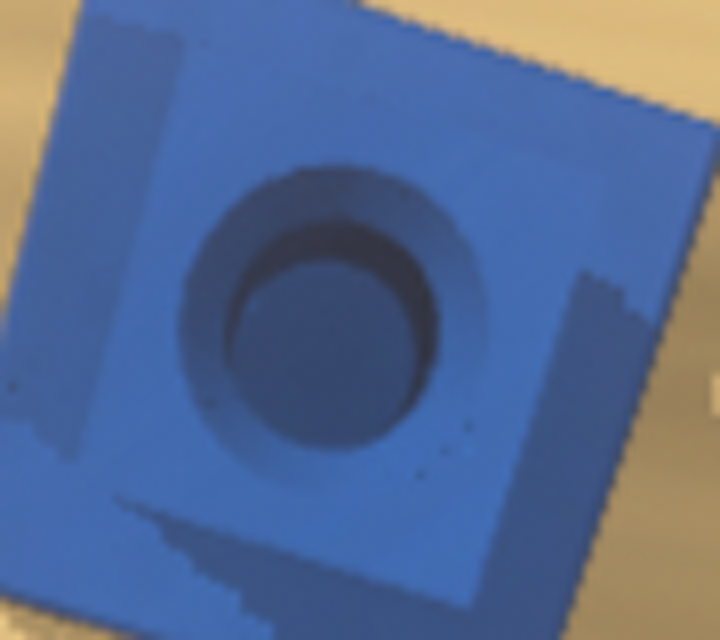

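```bash
python3 -c "
from h import *
plan([.532,.1713,.213],-82.4)"
```

```text
pos [0.4358 0.1676 0.2136] yaw -82.39 t 28.5 F [-0.8 -0.1 -4.1] gap 0.0219
shift [95.9  9.1 -0.2] rot [-0.2   0.47  0.01]
```

{"name": "arm_command", "arguments": {
  "steps": [
    [20,2,0,-0.1,0.2,0,1],
    [45,4,0,-0.2,0.4,0,1],
    [70,6.5,0,-0.2,0.5,0,1],
    [88,8.5,0,-0.2,0.5,0,1],
    [96,9,0,-0.2,0.5,0,1],
    [96,9,0,-0.2,0.5,0,1],
    [96,9,0,-0.2,0.5,0,1]
  ]
}}

```text
time_s: 29.2
position: [0.5314, 0.1709, 0.2124]
tcp_rot: [0.0, 0.998, 0.066, -0.001]
wrist_force: [-0.9, 0.8, -3.0]
finger_gap: 0.0222
```

```bash
python3 -c "
from h import *
plan([.532,.1713,.213],-82.4)"
```

```text
pos [0.5314 0.1709 0.2124] yaw -82.44 t 29.2 F [-0.9  0.8 -3. ] gap 0.0222
shift [ 0.7 -0.3 -0.6] rot [-0.    0.07 -0.04]
```

{"name": "arm_command", "arguments": {
  "steps": [
    [0.7,-0.3,12,0,0,0,1],
    [0.7,-0.3,28,0,0,0,1],
    [0.7,-0.3,38,0,0,0,1],
    [0.7,-0.3,46,0,0,0,1],
    [0.7,-0.3,54,0,0,0,1],
    [0.7,-0.3,62,0,0,0,1],
    [0.7,-0.3,70,0,0,0,1],
    [0.7,-0.3,70,0,0,0,1]
  ]
}}

```text
time_s: 30.0
position: [0.5309, 0.1711, 0.1409]
tcp_rot: [0.0, 0.998, 0.066, -0.002]
wrist_force: [0.1, 0.1, -3.9]
finger_gap: 0.0219
```

```bash
python3 -c "
from h import *
s=ctrl.state();print(s['wrist_torque'])
plan([.532,.1713,.1106],-82.4)"
```

```text
[ 0.01751028 -0.00259221 -0.00689457]
pos [0.5309 0.1711 0.1409] yaw -82.43 t 30.0 F [ 0.1  0.1 -3.9] gap 0.0219
shift [ 1.3 -0.  30.3] rot [ 0.    0.23 -0.03]
```

No contact; the key is well inside the hole. Lowering to the floor.

{"name": "arm_command", "arguments": {
  "steps": [
    [0.8,0,7,0,0.1,0,1],
    [0.8,0,14,0,0.1,0,1],
    [0.8,0,20,0,0.1,0,1],
    [0.8,0,25,0,0.1,0,1],
    [0.8,0,28,0,0.1,0,1],
    [0.8,0,30,0,0.1,0,1],
    [0.8,0,31.5,0,0.1,0,1],
    [0.8,0,31.5,0,0.1,0,1]
  ]
}}

```text
time_s: 30.8
position: [0.5323, 0.1713, 0.1106]
tcp_rot: [0.0, 0.998, 0.066, -0.0]
wrist_force: [-1.7, -0.4, 1.7]
finger_gap: 0.0223
```

```bash
python3 -c "
from h import *
s=ctrl.state();print(s['wrist_torque'])
plan([.532,.1713,.1106],-82.4)"
```

```text
[-0.0747922   0.35672723 -0.00070787]
pos [0.5323 0.1713 0.1106] yaw -82.44 t 30.8 F [-1.7 -0.4  1.7] gap 0.0223
shift [-0.3 -0.   0. ] rot [ 0.    0.04 -0.04]
```

{"name": "arm_command", "arguments": {
  "steps": [
    [0,0,0,0,0,0,0.6],
    [0,0,0,0,0,0,0],
    [0,0,0,0,0,0,-1],
    [0,0,0,0,0,0,-1],
    [0,0,-10,0,0,0,-1],
    [0,0,-40,0,0,0,-1],
    [0,0,-75,0,0,0,-1],
    [0,0,-110,0,0,0,-1]
  ]
}}

```text
time_s: 31.6
position: [0.5322, 0.1713, 0.2224]
tcp_rot: [0.0, 0.998, 0.066, -0.0]
wrist_force: [1.5, 0.7, -0.6]
finger_gap: 0.0854
```

{"name": "arm_command", "arguments": {
  "steps": [
    [-40,0,-10,0,0,0,-1],
    [-80,0,-10,0,0,0,-1],
    [-100,0,-10,0,0,0,-1],
    [-100,0,-10,0,0,0,-1]
  ]
}}

```text
time_s: 32.0
position: [0.4313, 0.1582, 0.2335]
tcp_rot: [-0.0, 0.998, 0.066, 0.0]
wrist_force: [0.4, -0.2, -0.6]
finger_gap: 0.0857
```

```bash
python3 - <<'E'
from col import *
w=ctrl.read_camera("wrist"); save(w,"w23.png")
h=blob(w,'blue',.152,(60,320,290,360)); C=cloud(w)
sd=ctrl.read_camera("side"); save(sd,"s23.png",(120,320,220,420),3)
t=ctrl.read_camera("top"); save(t,"t23.png",(120,270,170,400),3.3)
if h is not None:
    r,c=map(int,proj(w,h)); print("hub top z",C[r-5:r+5,c-5:c+5,2].mean(), h)
g=blob(w,'red',.152,(0,399,250,390)); print(g, None if g is None else np.linalg.norm(g-h))
E
```

```text
blue n 767 rc [ 79.5 320.8] P [0.5313 0.1723 0.152 ] rect [28. 27.] 90.0
hub top z 0.1526693794904182 [0.53132571 0.17226476 0.152     ]
red n 378 rc [167.8 322.4] P [0.457  0.1609 0.152 ] rect [21.2 21.2] 45.0
[0.45697009 0.16094202 0.152     ] 0.07521277766014615
```

View pics/w23.png

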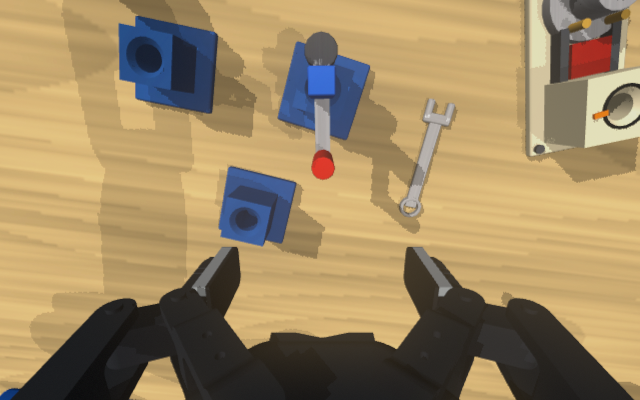

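View pics/s23.png

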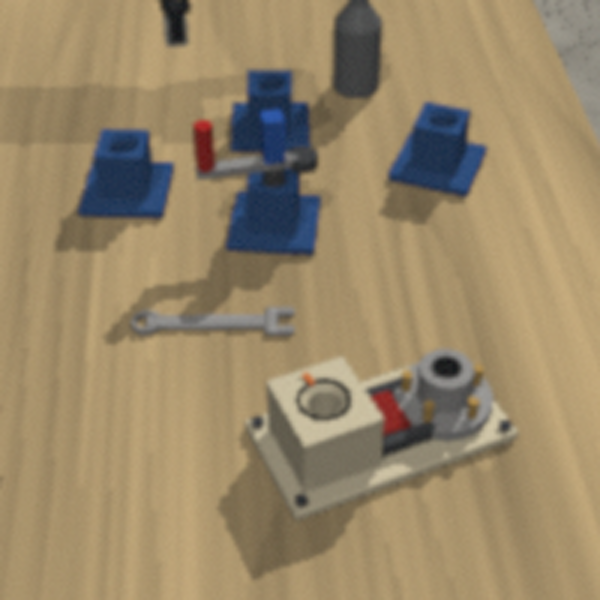

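View pics/t23.png

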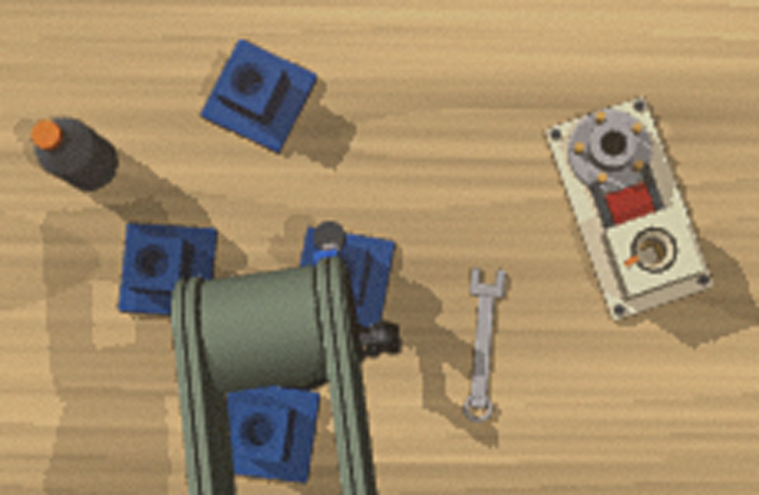

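{"name": "arm_command", "arguments": {
  "steps": [
    [2,30,0,0,0,0,-1],
    [5,75,0,0,0,0,-1],
    [9,120,0,0,0,0,-1],
    [13,165,0,0,0,0,-1],
    [17,210,0,0,0,0,-1],
    [21,255,0,0,0,0,-1],
    [24,300,10,0,0,0,-1],
    [25,334,20,0,0,0,-1]
  ]
}}

```text
time_s: 32.95
position: [0.5047, -0.1733, 0.2133]
tcp_rot: [0.001, 0.998, 0.065, 0.002]
wrist_force: [-0.4, 0.6, -0.3]
finger_gap: 0.0855
```

{"name": "arm_command", "arguments": {
  "steps": [
    [0,0,0,0,0,0,-1],
    [0,0,0,0,0,0,-1]
  ]
}}

```text
time_s: 33.15
position: [0.5052, -0.1745, 0.2125]
tcp_rot: [0.0, 0.998, 0.064, 0.001]
wrist_force: [0.6, 1.1, 0.4]
finger_gap: 0.0851
```

```bash
python3 - <<'E'
from bore import *
w=ctrl.read_camera("wrist"); bore(w); save(w,"w24.png",(0,230,220,420),3)
E
```

```text
bore [ 0.5571 -0.1683] r 0.0229 nring 263 mark n 65 rad 0.0276 yaw 116.0
```

View pics/w24.png

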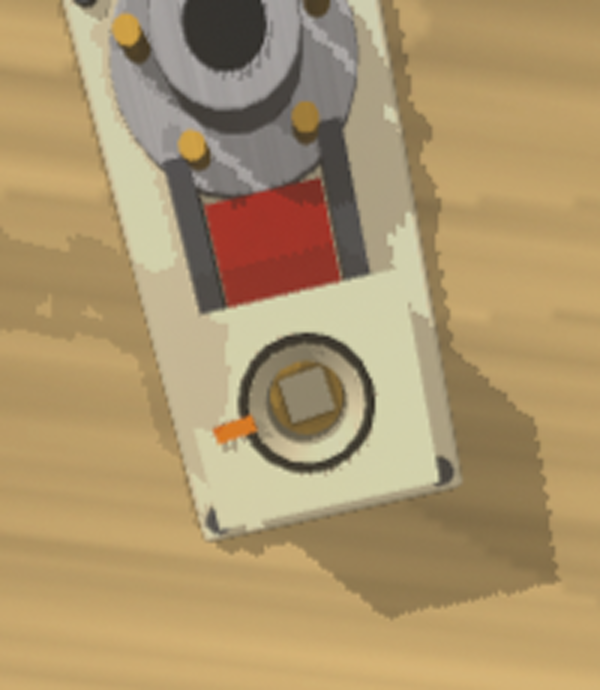

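```bash
python3 -c "
from h import *
print(ctrl.state()['time_s'],ctrl.state()['wrist_force']); print(ctrl.finish_job())"
```

```text
33.25 [0.57109302 1.38601294 0.24568384]
the job is handed in; nothing more can be done
None
```

I did every step in the order asked and handed the job in at about 33 s of the 67 s allowed.

**What was done:** I took the key by its hub from the stand farthest to the robot's right and set it fully down in the screw. There I released it, took it again by the red grip and cranked it clockwise to the stop. The resistance at the grip rose from about 2 N to 8 N while the screw stood still. I then lifted the key out by its hub and put it back in its stand.

**Last checks:**
- **Key:** upright in the same stand, with its hub top at z = 0.153 m (0.152 m is expected when fully down).
- **Screw:** the mark turned about 247°, from a yaw of about 3° to 116°. That puts the screw at about 4.6 rad if the mark stood along the clamp's +x at zero.
- **Jaw:** in the close-up it touches the wheel hub's flange.
- **Bystanders:** the bottle and spanner look unmoved in the last pictures. I last saw the pail during the key's removal and never went near it.

**Disagreements:**
- The networks' bore position from the top and side cameras was up to about 17 mm off my ring fit in the wrist picture. I used the fit, and the key went in without any sideways contact force.
- After cranking, the released key leaned about 2° in the bore until I gripped its hub again.

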